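# Put the washed pattern plates back in their case

## Task

Put the press's pattern plates away: take the three plates off the pile on the case cover and lay each one flat in the recess of the case that is made for it (large round, square, small round). Then set the cleared cover over the case and press it down until both end catches have snapped over its rim and it sits fully home. Leave the standing press and the red marker where they are.

Things in the scene. Friction and masses are not known exactly. Their poses are not given: they have to be found in the camera images.
- case_base: Fixed open base of the case: grey slab 104 x 236 x 4 mm, long along its y. Origin: centre of the underside, on the bench. A rounded rim (80 x 222 mm outside, 10 mm high) rings 3 foam inserts at y = -70, 0, 70 mm. At each end (y = +-118 to 137 mm) a black sprung catch, 22 mm high, ramp over an inward nose: the cover's flange pushes both outward (about 6 to 14 N down) and they snap back over it.
- recess_large: Dark foam insert in the case, 66 x 68 mm, with the large round recess, for plate_large. Origin: centre of its underside, 4 mm above the bench; axes as case_base. Recess floor 3 mm above the origin, 60 mm across; its sides slope outward to 66 mm at the top, 4 mm above the floor. The three inserts change places between starts.
- recess_square: Like recess_large, with the square recess for plate_square, sides parallel to the axes of case_base: floor 3 mm above the origin, 46 x 46 mm, widening to 52 x 52 mm at the top, 4 mm above the floor.
- recess_small: Like recess_large, with the small round recess for plate_small: floor 3 mm above the origin, 36 mm across, widening to 42 mm at the top, 4 mm above the floor.
- case_cover: Loose hollow grey cover, 0.16 kg, upright on the bench under the pile. Origin: centre of its open underside; long along its y. Flange 100 x 242 x 4 mm at its foot, skirt 90 x 232 mm (inside 85 x 227) up to a flat shoulder at 26 mm, then a crown to hold it by: 58 mm wide (x), 160 long, flat top at 46 mm. Home: origin 4 mm above case_base's, long axes parallel, either way round; unsnapped it sits 12 mm higher.
- plate_large: Large round pattern plate, ivory, 56 mm across, 11 mm thick, 30 g. Origin: centre of its underside. It lies on the crown of the cover at the bottom of the pile, up to 40 mm from the middle along the crown.
- plate_square: Square pattern plate, ivory, 42 x 42 mm, 14 mm thick, 35 g, sides along its own x and y. Origin: centre of its underside. It lies on plate_large, turned anyhow.
- plate_small: Small round pattern plate with fluted edge, ivory, 32 mm across, 14 mm thick, 25 g. Origin: centre of its underside. It lies on plate_square at the top of the pile.
- press_mould: Hand press standing behind the work: white barrel 69 mm across with a dark green handle knob, 169 mm high. Origin: centre of its foot. To be left alone.
- marker_red: Red and white marker pen, 132 x 16 x 17 mm, lying on the bench behind the work. Origin: middle of its underside. To be left alone.
Mind the look-alikes: they are no part of the job. What is shaped like the plate_square but pink is not meant. Leave any orange look-alike of the recess_square alone.

How it is judged:
At the end, for the whole second after the job is handed in: Each plate lies flat in its own recess (centre within 6 mm, underside within 2 mm of the floor, tilt under 0.08 rad); the cover is home under both catches (centre within 6 mm, origin 4 +- 2 mm above the base's, long axes within 0.05 rad, tilt under 0.03 rad); all at rest (horizontal distance between plate_large and recess_large below 0.006 m and z of plate_large in the frame of recess_large between 0.001 and 0.005 m and angle between each of plate_large, plate_square, plate_small's own z axis and vertical below 0.08 rad and linear speed of each of plate_large, plate_square, plate_small, case_cover below 0.02 m/s and horizontal distance between plate_square and recess_square below 0.006 m and z of plate_square in the frame of recess_square between 0.001 and 0.005 m and horizontal distance between plate_small and recess_small below 0.006 m and z of plate_small in the frame of recess_small between 0.001 and 0.005 m and horizontal distance between case_cover and case_base below 0.006 m and z of case_cover in the frame of case_base between 0.002 and 0.006 m and angle between the y axis of case_cover and the y axis of case_base, either way round below 0.05 rad and angle between case_cover's own z axis and vertical below 0.03 rad); the robot touches nothing.
It fails at once if the standing press is shifted by more than 30 mm or tipped (distance of press_mould from where it was at the start of the episode above 0.03 m or angle between press_mould's own z axis and vertical above 0.3 rad).
It fails at once if the red marker is shifted by more than 30 mm (distance of marker_red from where it was at the start of the episode above 0.03 m).
It also fails if it takes over 141 s, if anything falls off the work surface, if the arm or the gripper's body presses on something with over 40 N, if the wrist force passes 120 N, or if a joint passes its speed limit or range.

## Robot

A 7-joint arm with a two-finger parallel gripper is mounted at the origin on a cart in front of the work surface, level with it; the furniture and walls round the work are solid. World frame = base frame: x ahead of the robot, y to its left, z up, the work surface at z = 0. Lengths are in m, angles in rad, forces in N, time in s.
With the tool pointing down it reaches from about 0.4 to 0.85 m from the base axis. Payload 10.4 kg.
Tool frame: the origin (TCP) lies midway between the tips of the shut fingers; the grasp point (between the pads) lies 19 mm behind it; z points along the fingers, y is the line along which they close (so a half turn about z gives the same grasp; the last joint's range is limited). The gripper opens to 87 mm and grips with 3 to 60 N. Pads are 19 mm wide; open, the fingers measure 117 mm over their backs; the gripper's body (75 mm by 190 mm) begins 51 mm behind the grasp point.
Start: joints at [-0.023, 0.332, -0.065, 1.46, 0.022, 1.35, -0.088], TCP at [0.625, 0, 0.187] pointing down, gripper open.
Joint ranges: [-2.6, 2.6], [-0.5, 2.12], [-1.47, 1.34], [0.16, 2.42], [-1.27, 4.41], [0.06, 2.06], [-2.6, 2.6]. Speed limits (rad/s): [2.22, 2.22, 2.79, 2.79, 3.14, 3.14, 3.14].

## Interface

Orientations are given as a unit quaternion [x, y, z, w].
In Python, from bench import sensors, eyes, order gives the robot as it stands.
- The arm moves only by the tool arm_command, never from a script. Its argument "steps" is a list of rows, each an object with "rot": the turn, a rotation vector about the world's x, y, z in degrees, a list of three; "slide": the shift along the world's x, y, z in m, a list of three; "grip": the opening, from 0 (shut) to 1 (fully open). A call has exactly 8 rows; each row shifts and turns the commanded pose from where the row before left it; what a row does not reach is not made up. A row lasts 1/8 s, in which the tool goes at most 62.5 mm and 10.7 degrees, less where a joint would pass 70% of its speed; a pose out of reach is approached as far as the arm can. A call with a gripper value outside its range is refused whole. The fingers move at their own pace and stop on an object; "newtons" is the grip in N (left out, the last holds). Time passes only in rows, so rows that do not move let the fingers close, or fill a call up. It gives the time, the measured TCP pose, the force, the opening and the grip force at its end, in the units of the state.
- sensors.read_state(): the state, without advancing time (a new reading comes with each control period).
- eyes.camera(name): name is "scene" or "side" or "wrist"; returns a dict with "pixels" (480x640x3 uint8, red, green, blue), "intrinsics" (3x3 intrinsics, pixels), "pose" (4x4, takes a point from camera to world coordinates). Camera axes: x right, y down, z forward; pixel columns grow to the right and rows downward; lengths in m; the calibration is good to about 2 mm. A picture is of the moment at which its call begins. There is no depth.
- order.close_job(): hands the job in; it is judged then, once.
Trained networks look in a picture, given as the dict that the camera call returned (one of the last four; its "shot" number tells which), for a name from the list of things; names that differ only in an ending like _2 or _b are one class to them, and where a whole thing is asked for, a point or a joint stands for the part that bears it (a point fixed in the world has none). Each returns a list of dicts, best first, with "conf" (0 to 1); they miss things now and then, are a little off and sometimes report something else, mostly with a low value. They report only what shows in the picture. A call takes as long as a camera call. They do not tell look-alikes from the thing itself.
- eyes.look_for(name, picture): "bbox" ([left, top, right, bottom] in pixels, round what is visible of it).
The state is a dict: "time": time; "joint_positions": joint angles; "joint_vel": joint speeds; "joint_torque": joint torques, N m; "ee_pos": TCP position; "eef_rot": TCP orientation; "ft_force": force on the tool from outside, world axes, zero at the start; "torque": the same for the moment, N m; "width": finger opening in m; "grip_force": force on a finger pad.
Only numpy, scipy, OpenCV 4.12 (cv2) and the standard library are available. Lean on these libraries where they do the work, as an engineer would, in place of code of your own. Each camera call takes 0.05 s, during which the arm holds its last target. There are 200 camera calls.

## Working session

There is one attempt and no reset: what is moved stays moved. The work goes in short steps, Python scripts to look and compute and a tool call to move; the robot and the scene stay as the last step left them, time stands still between calls to the robot, and variables do not carry over. Pictures are saved under pics/ and viewed, at most 14 in all, crops included, and the job is handed in when it is done.

Besides the shell and the picture viewer there is one more tool, called after ">>>" in YAML: its name, and indented under it one key for each argument. arm_command: Moves the arm, as the interface text tells. Its arguments: {"type":"object","properties":{"steps":{"type":"array","items":{"type":"object","properties":{"rot":{"type":"array","items":{"type":"number"}},"slide":{"type":"array","items":{"type":"number"}},"grip":{"type":"number"}}}},"newtons":{"type":"number"}},"required":["steps"]}

```bash
mkdir -p pics; ls
cat > h.py <<'E'
import numpy as np, cv2
from bench import sensors, eyes, order
def shot(n,f=None):
    p=eyes.camera(n)
    if f: cv2.imwrite(f'pics/{f}.png',cv2.cvtColor(p['pixels'],cv2.COLOR_RGB2BGR))
    return p
def ray(p,u,v,z):
    K=np.array(p['intrinsics']);T=np.array(p['pose'])
    d=T[:3,:3]@np.linalg.inv(K)@np.array([u,v,1.]);o=T[:3,3]
    return o+d*(z-o[2])/d[2]
def proj(p,X):
    K=np.array(p['intrinsics']);T=np.array(p['pose'])
    X=np.atleast_2d(X); c=(X-T[:3,3])@T[:3,:3]; q=c@K.T
    return q[:,:2]/q[:,2:]
E
python3 - <<'E'
from h import *
for n in ['scene','side','wrist']:
    p=shot(n,n+'0'); print(n,np.round(p['pose'],3).tolist())
    for k in ['case_base','recess_large','recess_square','recess_small','case_cover','plate_large','plate_square','plate_small','press_mould','marker_red']:
        print(k,[(np.round(d['bbox']).tolist(),round(d['conf'],2)) for d in eyes.look_for(k,p)[:3]])
print(sensors.read_state())
E
```

```text
pics
scene [[0.632, -0.445, 0.635, 0.091], [-0.775, -0.38, 0.505, -0.448], [0.016, -0.811, -0.584, 0.562], [0.0, 0.0, 0.0, 1.0]]
case_base [([139.0, 204.0, 250.0, 282.0], 0.67)]
recess_large [([172.0, 224.0, 219.0, 254.0], 0.77)]
recess_square [([190.0, 241.0, 237.0, 268.0], 0.73), ([120.0, 269.0, 172.0, 310.0], 0.6)]
recess_small []
case_cover [([316.0, 280.0, 471.0, 418.0], 0.85)]
plate_large [([366.0, 309.0, 403.0, 328.0], 0.77)]
plate_square [([303.0, 257.0, 332.0, 279.0], 0.89), ([307.0, 380.0, 343.0, 420.0], 0.79), ([363.0, 299.0, 400.0, 323.0], 0.75)]
plate_small [([367.0, 288.0, 392.0, 311.0], 0.86)]
press_mould [([302.0, 134.0, 333.0, 222.0], 0.65)]
marker_red [([387.0, 227.0, 412.0, 266.0], 0.88)]
side [[0.996, -0.016, 0.082, 0.513], [-0.082, -0.382, 0.921, -0.953], [0.016, -0.924, -0.382, 0.487], [0.0, 0.0, 0.0, 1.0]]
case_base [([270.0, 219.0, 316.0, 265.0], 0.69)]
recess_large [([281.0, 237.0, 307.0, 246.0], 0.48)]
recess_square [([223.0, 246.0, 251.0, 260.0], 0.83), ([278.0, 245.0, 301.0, 257.0], 0.78)]
recess_small [([283.0, 228.0, 307.0, 238.0], 0.76)]
case_cover [([2
[... 1167 characters left out ...]
ns': array([-0.02257948,  0.33220944, -0.06469286,  1.46007032,  0.02159114,
        1.34991052, -0.08851532]), 'joint_vel': array([ 0.00053846,  0.00091695, -0.00053859,  0.00030953, -0.00042212,
       -0.00012385, -0.00024394]), 'joint_torque': array([ 6.59728958e-04, -6.23037457e+01,  2.49640684e-02, -3.90126729e+01,
       -6.11227937e-02,  3.13397998e-02, -5.40434735e-05]), 'ee_pos': array([6.25034561e-01, 5.74318061e-06, 1.86583795e-01]), 'eef_rot': array([7.07121601e-01, 7.07091959e-01, 4.32147390e-05, 2.42023911e-05]), 'ft_force': array([-0.29278135, -0.00241596, -0.37924972]), 'torque': array([-0.03125291, -0.01188525,  0.00049554]), 'grip_force': 0.0, 'width': 0.08721501932819715}
```

View pics/scene0.png

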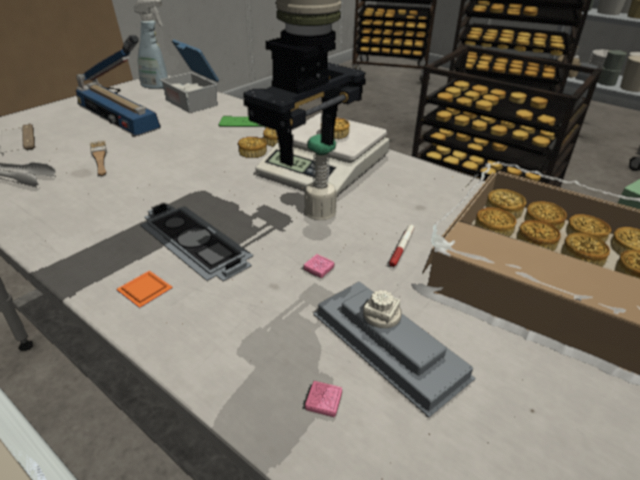

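View pics/wrist0.png

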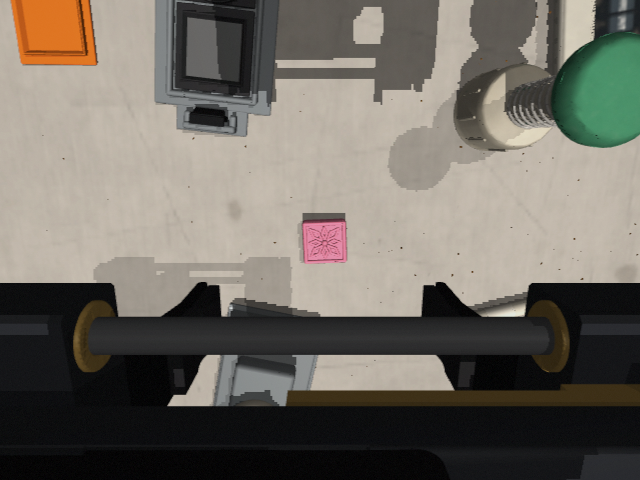

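Run:
```python
from h import *
p=shot('scene'); print(p['intrinsics'])
r=lambda u,v,z:np.round(ray(p,u,v,z),3)
print('cover far corner',r(356,284,.004),'left',r(318,316,.004),'near',r(433,405,.004),'right',r(471,376,.004))
print('small top',r(382,296,.085), 'crown corners', r(371,295,.046), r(445,351,.046))
print('case corners',r(146,228,.004),r(174,208,.004),r(216,274,.004),r(249,252,.004))
print('press',r(320,215,0),'marker',r(411,227,0),r(393,264,0),'box',r(430,285,0), 'pink',r(319,270,0),r(324,405,0))
w=shot('wrist');print(w['intrinsics']); print(ray(w,323,242,0.014),ray(w,215,52,.007),[ray(w,u,v,.008) for u,v in [(175,90),(243,97)]])
```

```text
[[489.66512067   0.         316.64744556]
 [  0.         489.66512067 238.92000861]
 [  0.           0.           1.        ]]
cover far corner [ 0.637 -0.101  0.004] left [ 0.535 -0.1    0.004] near [ 0.504 -0.322  0.004] right [ 0.582 -0.34   0.004]
small top [ 0.561 -0.195  0.085] crown corners [ 0.59  -0.16   0.046] [ 0.561 -0.302  0.046]
case corners [0.505 0.317 0.004] [0.587 0.336 0.004] [0.499 0.103 0.004] [0.582 0.105 0.004]
press [0.773 0.088 0.   ] marker [ 0.859 -0.082  0.   ] [ 0.731 -0.118  0.   ] box [ 0.723 -0.199  0.   ] pink [ 0.629 -0.025  0.   ] [ 0.413 -0.209  0.   ]
[[402.89861027   0.         320.92953515]
 [  0.         402.89861027 246.44923783]
 [  0.           0.           1.        ]]
[ 0.6270484  -0.02476457  0.014     ] [0.53412931 0.14202704 0.007     ] [array([0.49719504, 0.11128796, 0.008     ]), array([0.5565751 , 0.10543314, 0.008     ])]
```

>>> arm_command:
  steps:
    - {"slide": [-0.02,0.03,0.02]}
    - {"slide": [-0.02,0.03,0.02]}
    - {"slide": [-0.02,0.03,0.02]}
    - {"slide": [-0.02,0.03,0.02]}
    - {"slide": [0,0,0]}
    - {"slide": [0,0,0]}
    - {"slide": [0,0,0]}
    - {"slide": [0,0,0],"grip": 1}

```text
schema error: expected keys rot, slide, grip
```

Run:
```python
from h import *
p=shot('wrist','case1'); print(np.round(p['pose'],4).tolist())
np.save('case1_pose.npy',p['pose'])
for k in ['case_base','recess_large','recess_square','recess_small']:
  for d in eyes.look_for(k,p)[:3]:
    b=np.array(d['bbox']);print(k,np.round(b),round(d['conf'],2),np.round(ray(p,(b[0]+b[2])/2,(b[1]+b[3])/2,.011),4))
s=sensors.read_state();print(s['ee_pos'],s['eef_rot'])
```

```text
[[1.0, -0.0007, -0.0015, 0.6257], [-0.001, -0.9672, -0.2538, 0.0681], [-0.0013, 0.2538, -0.9672, 0.3846], [0.0, 0.0, 0.0, 1.0]]
case_base [154.   1. 277. 136.] 0.83 [0.5346 0.1281 0.011 ]
recess_large [183.   0. 253.   6.] 0.78 [0.5399 0.1784 0.011 ]
recess_square [ 9.  0. 96. 66.] 0.65 [0.3994 0.1561 0.011 ]
recess_square [171.   4. 252.  96.] 0.55 [0.5321 0.143  0.011 ]
[6.25043039e-01 1.11211174e-05 1.86607183e-01] [7.07113525e-01 7.07100033e-01 6.28769457e-05 3.86930073e-05]
```

View pics/case1.png

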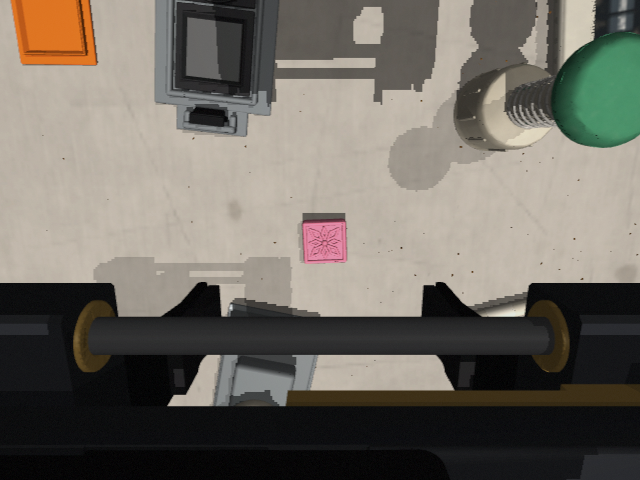

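>>> arm_command:
  steps:
    - {"slide": [0,-0.05,0.01]}
    - {"slide": [0,-0.05,0.01]}
    - {"slide": [0,-0.05,0]}
    - {"slide": [0,-0.05,0]}
    - {"slide": [0,-0.05,0]}
    - {"slide": [0,-0.05,0]}
    - {"slide": [0,-0.05,0]}
    - {"slide": [0,-0.05,0]}

```text
schema error: expected keys rot, slide, grip
```

>>> arm_command:
  steps:
    - {"slide": [0,-0.05,0]}
    - {"slide": [0,0,0]}
    - {"slide": [0,0,0]}
    - {"slide": [0,0,0]}
    - {"slide": [0,0,0]}
    - {"slide": [0,0,0]}
    - {"slide": [0,0,0]}
    - {"slide": [0,0,0]}

```text
schema error: expected keys rot, slide, grip
```

Run:
```python
from h import *
p=shot('wrist','cover1'); print(np.round(p['pose'],4).tolist())
np.save('cover1_pose.npy',p['pose'])
for k in ['case_cover','plate_large','plate_square','plate_small']:
  for d in eyes.look_for(k,p)[:3]:
    print(k,np.round(d['bbox']),round(d['conf'],2))
s=sensors.read_state();print(s['ee_pos'],s['time'])
```

```text
[[1.0, -0.0007, -0.0015, 0.6257], [-0.001, -0.9672, -0.2538, 0.0681], [-0.0013, 0.2538, -0.9672, 0.3846], [0.0, 0.0, 0.0, 1.0]]
case_cover [212. 303. 321. 404.] 0.8
plate_large [239. 401. 269. 407.] 0.69
plate_square [301. 217. 346. 265.] 0.78
[6.25018868e-01 2.17979260e-05 1.86575602e-01] 2.25
```

View pics/cover1.png

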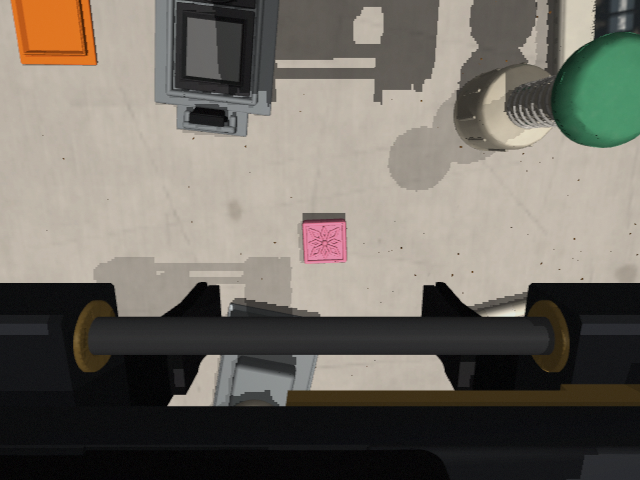

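The moves were refused because every row needs all three keys, so both pictures just repeat the start view. I'll redo the moves with full rows.

>>> arm_command:
  steps:
    - {"rot": [0,0,0],"slide": [-0.02,0.03,0.02],"grip": 1}
    - {"rot": [0,0,0],"slide": [-0.02,0.03,0.02],"grip": 1}
    - {"rot": [0,0,0],"slide": [-0.02,0.03,0.02],"grip": 1}
    - {"rot": [0,0,0],"slide": [-0.02,0.03,0.02],"grip": 1}
    - {"rot": [0,0,0],"slide": [0,0,0],"grip": 1}
    - {"rot": [0,0,0],"slide": [0,0,0],"grip": 1}
    - {"rot": [0,0,0],"slide": [0,0,0],"grip": 1}
    - {"rot": [0,0,0],"slide": [0,0,0],"grip": 1}

```text
time: 3.25
ee_pos: [0.5452, 0.1192, 0.266]
eef_rot: [0.708, 0.707, -0.0, -0.0]
ft_force: [-0.3, -0.3, 0.0]
width: 0.0871
grip_force: 0.0
```

Run:
```python
from h import *
p=shot('wrist','case2'); print(np.round(p['pose'],4).tolist())
np.save('case_pose.npy',p['pose'])
for k in ['case_base','recess_large','recess_square','recess_small']:
  for d in eyes.look_for(k,p)[:3]:
    b=np.array(d['bbox']);print(k,np.round(b),round(d['conf'],2),np.round(ray(p,(b[0]+b[2])/2,(b[1]+b[3])/2,.011),4))
s=sensors.read_state();print(s['ee_pos'],s['eef_rot'])
```

```text
[[1.0, -0.0017, -0.0028, 0.5461], [-0.0024, -0.9672, -0.2542, 0.1873], [-0.0023, 0.2542, -0.9672, 0.4639], [0.0, 0.0, 0.0, 1.0]]
case_base [262.   1. 379. 243.] 0.59 [0.5449 0.2066 0.011 ]
recess_large [284.  80. 349. 153.] 0.64 [0.5403 0.2125 0.011 ]
recess_square [276. 150. 341. 211.] 0.68 [0.5309 0.1438 0.011 ]
recess_square [156. 126. 222. 192.] 0.64 [0.4    0.1682 0.011 ]
recess_small [292.   7. 359.  86.] 0.58 [0.5496 0.281  0.011 ]
[0.54507705 0.11985275 0.26642714] [ 7.07202013e-01  7.07011533e-01 -6.11783452e-05 -3.49835921e-05]
```

View pics/case2.png

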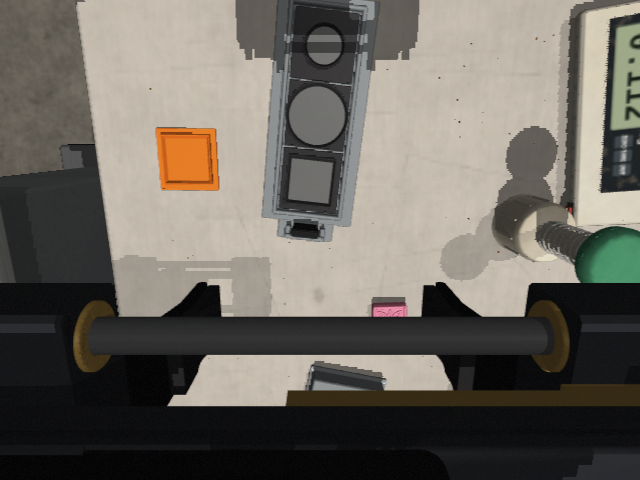

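The case is clear of the arm. Small recess at (324,45), large at (317,115), square at (310,180), with the orange decoy off to the left at (188,159). Next I'll look at the cover.

>>> arm_command:
  steps:
    - {"rot": [0,0,0],"slide": [0,-0.05,0.01],"grip": 1}
    - {"rot": [0,0,0],"slide": [0,-0.05,0.01],"grip": 1}
    - {"rot": [0,0,0],"slide": [0,-0.05,0],"grip": 1}
    - {"rot": [0,0,0],"slide": [0,-0.05,0],"grip": 1}
    - {"rot": [0,0,0],"slide": [0,-0.05,0],"grip": 1}
    - {"rot": [0,0,0],"slide": [0,-0.05,0],"grip": 1}
    - {"rot": [0,0,0],"slide": [0,-0.05,0],"grip": 1}
    - {"rot": [0,0,0],"slide": [0,-0.05,0],"grip": 1}

```text
time: 4.5
ee_pos: [0.5449, -0.2815, 0.2867]
eef_rot: [0.707, 0.707, 0.0, 0.0]
ft_force: [0.2, -0.1, 0.7]
width: 0.0873
grip_force: 0.0
```

>>> arm_command:
  steps:
    - {"rot": [0,0,0],"slide": [0,-0.04,0],"grip": 1}
    - {"rot": [0,0,0],"slide": [0,0,0],"grip": 1}
    - {"rot": [0,0,0],"slide": [0,0,0],"grip": 1}
    - {"rot": [0,0,0],"slide": [0,0,0],"grip": 1}
    - {"rot": [0,0,0],"slide": [0,0,0],"grip": 1}
    - {"rot": [0,0,0],"slide": [0,0,0],"grip": 1}
    - {"rot": [0,0,0],"slide": [0,0,0],"grip": 1}
    - {"rot": [0,0,0],"slide": [0,0,0],"grip": 1}

```text
time: 5.5
ee_pos: [0.545, -0.3199, 0.2866]
eef_rot: [0.707, 0.707, 0.0, 0.0]
ft_force: [0.1, -0.4, -1.4]
width: 0.087
grip_force: 0.0
```

Run:
```python
from h import *
w=shot('wrist','cover2'); np.save('cover_pose.npy',w['pose'])
for k in ['case_cover','plate_large','plate_square','plate_small']:
  for d in eyes.look_for(k,w)[:2]:
    print(k,np.round(d['bbox']),round(d['conf'],2))
s=sensors.read_state();print(s['ee_pos'],s['time'],np.round(w['pose'],4).tolist())
# case: segment recess floors
p=dict(intrinsics=w['intrinsics'],pose=np.load('case_pose.npy'))
g=cv2.cvtColor(cv2.imread('pics/case2.png'),cv2.COLOR_BGR2GRAY)
C=[]
for n,(u,v),win in [('small',(324,45),25),('large',(317,115),36),('square',(310,180),30)]:
    roi=cv2.resize(g[v-win:v+win,u-win:u+win],None,fx=4,fy=4,interpolation=cv2.INTER_CUBIC)
    t,b=cv2.threshold(roi,0,255,cv2.THRESH_BINARY+cv2.THRESH_OTSU)
    b=cv2.morphologyEx(b,cv2.MORPH_CLOSE,np.ones((9,9)))
    l,lab,st,ce=cv2.connectedComponentsWithStats(b); i=lab[2*win*2,2*win*2]
    cn=cv2.findContours((lab==i).astype(np.uint8),cv2.RETR_EXTERNAL,cv2.CHAIN_APPROX_NONE)[0][0]
    px=cv2.convexHull(cn).reshape(-1,2)/4+[u-win-.375,v-win-.375]
    X=np.array([ray(p,a,c,.007)[:2] for a,c in px]).astype(np.float32)
    r=cv2.minAreaRect(X); m=cv2.minEnclosingCircle(X); C.append(r[0]); print(n,t,i,np.round(r[0],4),np.round(r[1],4),r[2],np.round(m[0],4),round(m[1]*2,4))
C=np.array(C);d=C[0]-C[2];print('yaw',np.degrees(np.arctan2(-d[0],d[1])),np.linalg.norm(d),C.mean(0))
```

```text
case_cover [267.   0. 400. 224.] 0.8
plate_large [308.  59. 367. 117.] 0.61
plate_square [313.  58. 360. 109.] 0.96
plate_square [176.  78. 229. 123.] 0.58
plate_small [317.  63. 352. 101.] 0.91
[ 0.54499691 -0.32002126  0.28652526] 5.75 [[1.0, -0.0006, -0.0015, 0.5457], [-0.001, -0.9672, -0.2538, -0.2518], [-0.0013, 0.2538, -0.9672, 0.4846], [0.0, 0.0, 0.0, 1.0]]
small 78.0 0 [0.548  0.2833] [0.0471 0.0523] 89.84424591064453 [0.548  0.2829] 0.0701
large 81.0 4 [0.5403 0.2133] [0.0598 0.0599] 0.7028314471244812 [0.5404 0.2134] 0.0607
square 78.0 3 [0.5325 0.1437] [0.046  0.0463] 83.42391204833984 [0.5328 0.1437] 0.0639
yaw -6.332503273963636 0.1403742565056252 [0.5402628  0.21342945]
```

View pics/cover2.png

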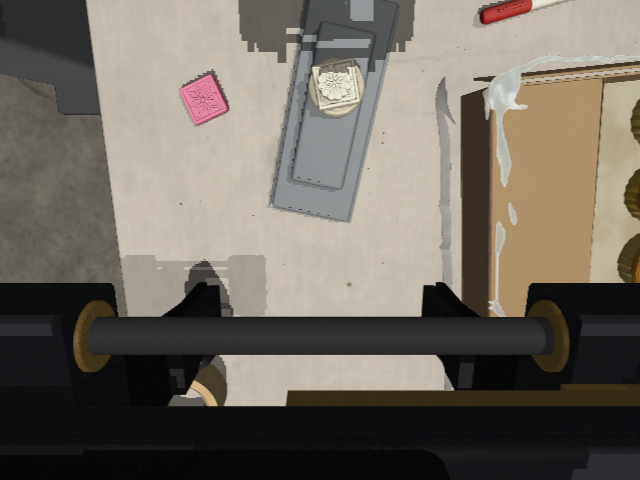

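Pile on the crown: small at about (335,83), square and large at about (336,87). The cover leans about -10°, and the pink decoy is at (204,98). I'll crop in to measure.

Run:
```python
from h import *
im=cv2.imread('pics/cover2.png'); c=im[0:230,260:410]
cv2.imwrite('pics/crop1.png',cv2.resize(c[40:135,20:130],None,fx=6,fy=6,interpolation=cv2.INTER_CUBIC))
p=dict(intrinsics=[[402.8986,0,320.9295],[0,402.8986,246.4492],[0,0,1]],pose=np.load('cover_pose.npy'))
print('small',ray(p,334.5,82,.085),'sq',ray(p,336.5,83.5,.071),'large',ray(p,337.5,88,.057))
for n,u,v,z in [('fl',270,207,.004),('fr',350,221,.004),('cl',292,181,.046),('cr',342,190,.046),('cTL',319,22,.046),('cTR',377,32,.046)]: print(n,np.round(ray(p,u,v,z),4))
```

```text
small [ 0.55776553 -0.19926128  0.085     ] sq [ 0.56011828 -0.19876519  0.071     ] large [ 0.5616388 -0.2011525  0.057    ]
fl [ 0.4837 -0.3289  0.004 ]
fr [ 0.5802 -0.3461  0.004 ]
cl [ 0.5138 -0.2939  0.046 ]
cr [ 0.5679 -0.3036  0.046 ]
cTL [ 0.5433 -0.1391  0.046 ]
cTR [ 0.6006 -0.1481  0.046 ]
```

View pics/crop1.png

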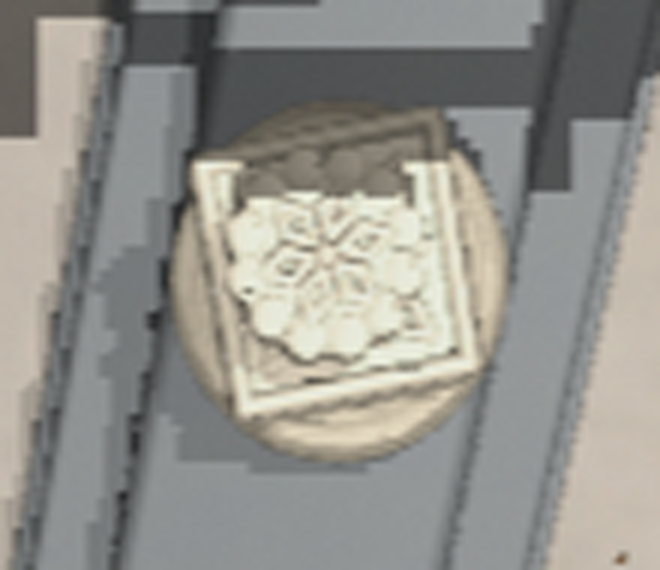

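Read from the crop: square corners give yaw +11°, with its centre at pixel (336.0,83.3); small's centre is (333.6,83.3), large's about (336.3,86). The sizes match, so I'll go for the small plate with the fingers closing along y.

>>> arm_command:
  steps:
    - {"rot": [0,0,10],"slide": [0.0015,0.015,-0.015],"grip": 1}
    - {"rot": [0,0,10],"slide": [0.0015,0.015,-0.015],"grip": 1}
    - {"rot": [0,0,10],"slide": [0.0015,0.015,-0.015],"grip": 1}
    - {"rot": [0,0,10],"slide": [0.0015,0.015,-0.015],"grip": 1}
    - {"rot": [0,0,10],"slide": [0.0015,0.015,-0.015],"grip": 1}
    - {"rot": [0,0,10],"slide": [0.0015,0.015,-0.015],"grip": 1}
    - {"rot": [0,0,10],"slide": [0.0015,0.015,-0.015],"grip": 1}
    - {"rot": [0,0,10],"slide": [0.0015,0.0145,-0.015],"grip": 1}

```text
time: 6.75
ee_pos: [0.5571, -0.2, 0.1661]
eef_rot: [0.084, 0.996, 0.0, 0.0]
ft_force: [0.4, 0.7, 0.0]
width: 0.087
grip_force: 0.0
```

>>> arm_command:
  steps:
    - {"rot": [0,0,10],"slide": [0,0,-0.015],"grip": 0.7}
    - {"rot": [0,0,0],"slide": [0,0,-0.015],"grip": 0.7}
    - {"rot": [0,0,0],"slide": [0,0,-0.015],"grip": 0.7}
    - {"rot": [0,0,0],"slide": [0,0,0],"grip": 0.7}
    - {"rot": [0,0,0],"slide": [0,0,0],"grip": 0.7}
    - {"rot": [0,0,0],"slide": [0,0,0],"grip": 0.7}
    - {"rot": [0,0,0],"slide": [0,0,0],"grip": 0.7}
    - {"rot": [0,0,0],"slide": [0,0,0],"grip": 0.7}

```text
time: 7.75
ee_pos: [0.5571, -0.2005, 0.1218]
eef_rot: [0.0, 1.0, 0.0, 0.0]
ft_force: [-0.6, -1.3, 0.4]
width: 0.0611
grip_force: 0.0
```

Run:
```python
from h import *
s=sensors.read_state();print(s['ee_pos'],s['eef_rot'],s['width'],s['joint_positions'])
p=shot('wrist','w3'); q=shot('scene','s3')
for r in (p,q): print(proj(r,[[.557,-.2005,.085],[.557,-.2005,.12]]))
im=cv2.imread('pics/w3.png'); c=cv2.imread('pics/s3.png')[210:450,280:480]
cv2.imwrite('pics/m3.png',np.hstack([cv2.resize(im,(480,360)),cv2.resize(c,(300,360))]))
```

```text
[ 0.55713287 -0.20049323  0.12180912] [5.69204002e-05 9.99999985e-01 8.96820104e-06 1.64078300e-04] 0.06109002316737153 [ 0.34033716  0.30475025 -0.08699773  1.63426168  0.02783014  1.20348052
  1.81802354]
[[322.80377447 257.73624015]
 [323.12204006 276.49791837]]
[[383.48750747 298.99782794]
 [385.90908596 280.33688175]]
```

View pics/m3.png

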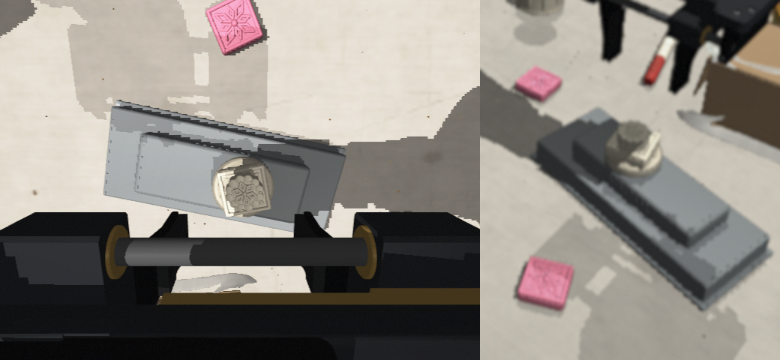

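Left half: the small plate is at about (328,257) in the full wrist frame, roughly 3 mm to +y of the prediction. In the scene view the fingertips look higher than expected, so I'll triangulate them.

Run:
```python
from h import *
p=shot('wrist');q=shot('scene')
def tri(a,b):
    A=[];B=[]
    for r,(u,v) in ((p,a),(q,b)):
        T=np.array(r['pose']);d=T[:3,:3]@np.linalg.inv(np.array(r['intrinsics']))@[u,v,1];d/=np.linalg.norm(d)
        M=np.eye(3)-np.outer(d,d);A.append(M);B.append(M@T[:3,3])
    x=np.linalg.lstsq(np.vstack(A),np.hstack(B),rcond=None)[0]; return x,proj(p,x),proj(q,x)
print(tri((237,283),(413,270))); print(tri((396,283),(367,249)))
print(p['pose'])
for z in (.12,.14,.16,.18):print(z,proj(p,[[.557,-.2005-.031,z],[.557,-.2005+.031,z]]),proj(q,[[.557,-.2005-.031,z],[.557,-.2005+.031,z]]))
for n in ('plate_small','plate_square','plate_large'): print(n,[(np.round(d['bbox']),d['conf']) for d in eyes.look_for(n,p)])
```

```text
(array([ 0.54743402, -0.23871104,  0.16340841]), array([[230.96713655, 289.08298059]]), array([[410.40968734, 270.8591078 ]]))
(array([ 0.54346622, -0.17253787,  0.16856112]), array([[394.14484589, 284.10331524]]), array([[366.36209615, 248.95918146]]))
[[ 1.10833808e-03  9.67495378e-01  2.52886271e-01  4.88477787e-01]
 [ 9.99999336e-01 -1.15229789e-03  2.57251415e-05 -2.01614541e-01]
 [ 3.16289271e-04  2.52886074e-01 -9.67496012e-01  3.19644501e-01]
 [ 0.00000000e+00  0.00000000e+00  0.00000000e+00  1.00000000e+00]]
0.12 [[263.74840837 276.77351234]
 [382.42602556 276.636531  ]] [[405.2705878  289.99878551]
 [367.42076105 271.11071648]]
0.14 [[257.97283749 290.50490708]
 [388.66509222 290.35394355]] [[407.10302241 278.72648956]
 [368.5215745  260.03232986]]
0.16 [[250.89612678 307.32975612]
 [396.30970353 307.16163175]] [[409.00237304 267.04255707]
 [369.66071091 248.56826786]]
0.18 [[242.02277443 328.42611286]
 [405.89511529 328.23642619]] [[410.97237325 254.92402077]
 [370.84020697 236.69803374]]
plate_small [(array([302., 227., 352., 283.]), 0.63)]
plate_square [(array([275.,   2., 350.,  71.]), 0.64), (array([293., 215., 364., 288.]), 0.57)]
plate_large [(array([282., 210., 365., 289.]), 0.58)]
```

```bash
cat > snap.py <<'E'
from h import *
import sys
s=sensors.read_state(); a=shot('scene')['pixels'];b=shot('side')
pt=s['ee_pos']; u,v=proj(shot('scene'),pt)[0].astype(int); U,V=proj(b,pt)[0].astype(int)
f=lambda im,u,v:cv2.resize(cv2.cvtColor(im[max(v-45,0):v+30,u-50:u+50],cv2.COLOR_RGB2BGR),(400,300),interpolation=cv2.INTER_CUBIC)
x,y=f(a,u,v),f(b['pixels'],U,V)
for im in(x,y): cv2.drawMarker(im,(200,180),(0,0,255),0,12,1)
np.save(f'snap{sys.argv[1]}.npy',np.hstack([x,y])); print(s['width'],pt,(u,v),(U,V))
E
python3 snap.py 0
```

```text
0.060782236434631515 [ 0.55701702 -0.20049029  0.121549  ] (np.int64(386), np.int64(279)) (np.int64(307), np.int64(269))
```

>>> arm_command:
  steps:
    - {"rot": [0,0,0],"slide": [0,0,0],"grip": 0.37}
    - {"rot": [0,0,0],"slide": [0,0,0],"grip": 0.37}
    - {"rot": [0,0,0],"slide": [0,0,0],"grip": 0.37}
    - {"rot": [0,0,0],"slide": [0,0,0],"grip": 0.37}
    - {"rot": [0,0,0],"slide": [0,0,0],"grip": 0.37}
    - {"rot": [0,0,0],"slide": [0,0,0],"grip": 0.37}
    - {"rot": [0,0,0],"slide": [0,0,0],"grip": 0.37}
    - {"rot": [0,0,0],"slide": [0,0,0],"grip": 0.37}

```text
time: 9.25
ee_pos: [0.557, -0.2005, 0.1216]
eef_rot: [-0.0, 1.0, 0.0, -0.0]
ft_force: [0.1, 0.6, -0.7]
width: 0.0321
grip_force: 0.0
```

```bash
python3 snap.py 1; python3 -c "
import numpy as np,cv2
cv2.imwrite('pics/m4.png',np.vstack([np.load('snap0.npy'),np.load('snap1.npy')]))"
```

```text
0.03208683406227347 [ 0.55704227 -0.20045892  0.12156991] (np.int64(386), np.int64(279)) (np.int64(307), np.int64(269))
```

View pics/m4.png

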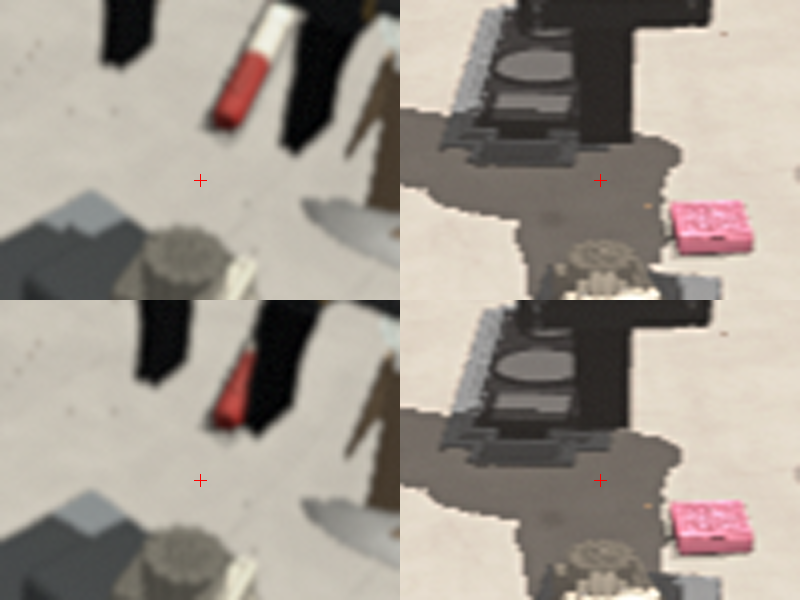

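The scene view puts the fingertips at the same height at both openings, but above the TCP marker. I'll check this against a triangulation of the plate.

Run:
```python
from h import *
B=shot('wrist');S=shot('scene');D=shot('side')
A=dict(intrinsics=B['intrinsics'],pose=np.load('cover_pose.npy'))
def tri(*o):
    M=[];b=[]
    for r,(u,v) in o:
        T=np.array(r['pose']);d=T[:3,:3]@np.linalg.inv(np.array(r['intrinsics']))@[u,v,1];d/=np.linalg.norm(d)
        N=np.eye(3)-np.outer(d,d);M.append(N);b.append(N@T[:3,3])
    return np.linalg.lstsq(np.vstack(M),np.hstack(b),rcond=None)[0]
a=(A,(333.6,83.3));b=(B,(327.5,256.5));s=(S,(382,295));d=(D,(307,290.5))
for n,o in (('AB',(a,b)),('AS',(a,s)),('BS',(b,s)),('BD',(b,d)),('all',(a,b,s,d))):print(n,tri(*o))
print('tip scene+side test: case large in scene', proj(S,[.5403,.2133,.007]),proj(D,[.5403,.2133,.007]))
for k in ('recess_large','plate_small'):
  for r in (S,D): print(k,[np.round(x['bbox']) for x in eyes.look_for(k,r)[:1]])
```

```text
AB [ 0.55756247 -0.19849223  0.07808618]
AS [ 0.55608823 -0.19972852  0.09220853]
BS [ 0.55400639 -0.19825246  0.09337781]
BD [ 0.55749713 -0.19755953  0.07771679]
all [ 0.5577669  -0.19835875  0.08285334]
tip scene+side test: case large in scene [[193.7170834  238.64548859]] [[292.18003628 240.56581048]]
recess_large [array([170., 222., 219., 254.])]
recess_large [array([278., 235., 304., 249.])]
plate_small [array([368., 286., 390., 314.])]
plate_small [array([300., 287., 317., 298.])]
```

>>> arm_command:
  steps:
    - {"rot": [0,0,0],"slide": [0,0.002,0],"grip": 0.6}
    - {"rot": [0,0,0],"slide": [0,0,-0.01],"grip": 0.6}
    - {"rot": [0,0,0],"slide": [0,0,-0.01],"grip": 0.6}
    - {"rot": [0,0,0],"slide": [0,0,-0.01],"grip": 0.6}
    - {"rot": [0,0,0],"slide": [0,0,-0.01],"grip": 0.6}
    - {"rot": [0,0,0],"slide": [0,0,-0.005],"grip": 0.6}
    - {"rot": [0,0,0],"slide": [0,0,0],"grip": 0.6}
    - {"rot": [0,0,0],"slide": [0,0,0],"grip": 0.6}

```text
time: 10.75
ee_pos: [0.5573, -0.1986, 0.077]
eef_rot: [0.0, 1.0, -0.0, 0.0]
ft_force: [-1.0, -0.2, -0.3]
width: 0.0523
grip_force: 0.0
```

>>> arm_command:
  newtons: 10
  steps:
    - {"rot": [0,0,0],"slide": [0,0,0],"grip": 0.2}
    - {"rot": [0,0,0],"slide": [0,0,0],"grip": 0.2}
    - {"rot": [0,0,0],"slide": [0,0,0],"grip": 0.2}
    - {"rot": [0,0,0],"slide": [0,0,0],"grip": 0.2}
    - {"rot": [0,0,0],"slide": [0,0,0],"grip": 0.2}
    - {"rot": [0,0,0],"slide": [0,0,0],"grip": 0.2}
    - {"rot": [0,0,0],"slide": [0,0,0],"grip": 0.2}
    - {"rot": [0,0,0],"slide": [0,0,0],"grip": 0.2}

```text
time: 11.75
ee_pos: [0.557, -0.1985, 0.0766]
eef_rot: [0.0, 1.0, 0.0, -0.0]
ft_force: [-0.5, 0.4, -0.6]
width: 0.0171
grip_force: 0.0
```

The fingers closed on nothing, so their tips really are about 33 mm above the reported TCP. I'll search lower in safe steps.

>>> arm_command:
  steps:
    - {"rot": [0,0,0],"slide": [0,0,0],"grip": 0.6}
    - {"rot": [0,0,0],"slide": [0,0,0],"grip": 0.6}
    - {"rot": [0,0,0],"slide": [0,0,0],"grip": 0.6}
    - {"rot": [0,0,0],"slide": [0,0,-0.01],"grip": 0.6}
    - {"rot": [0,0,0],"slide": [0,0,-0.01],"grip": 0.6}
    - {"rot": [0,0,0],"slide": [0,0,-0.006],"grip": 0.6}
    - {"rot": [0,0,0],"slide": [0,0,0],"grip": 0.6}
    - {"rot": [0,0,0],"slide": [0,0,0],"grip": 0.25}

```text
time: 12.75
ee_pos: [0.5572, -0.1985, 0.0508]
eef_rot: [-0.0, 1.0, 0.0, 0.0]
ft_force: [0.2, 0.1, -0.5]
width: 0.0479
grip_force: 0.0
```

>>> arm_command:
  steps:
    - {"rot": [0,0,0],"slide": [0,0,0],"grip": 0.25}
    - {"rot": [0,0,0],"slide": [0,0,0],"grip": 0.25}
    - {"rot": [0,0,0],"slide": [0,0,0],"grip": 0.25}
    - {"rot": [0,0,0],"slide": [0,0,0],"grip": 0.25}
    - {"rot": [0,0,0],"slide": [0,0,0],"grip": 0.25}
    - {"rot": [0,0,0],"slide": [0,0,0],"grip": 0.25}
    - {"rot": [0,0,0],"slide": [0,0,0],"grip": 0.25}
    - {"rot": [0,0,0],"slide": [0,0,0],"grip": 0.25}

```text
time: 13.75
ee_pos: [0.557, -0.1985, 0.0506]
eef_rot: [0.0, 1.0, 0.0, 0.0]
ft_force: [-0.7, 0.2, 0.1]
width: 0.022
grip_force: 0.0
```

>>> arm_command:
  steps:
    - {"rot": [0,0,0],"slide": [0,0,-0.001],"grip": 0.25}
    - {"rot": [0,0,0],"slide": [0,0,-0.001],"grip": 0.25}
    - {"rot": [0,0,0],"slide": [0,0,-0.001],"grip": 0.25}
    - {"rot": [0,0,0],"slide": [0,0,0],"grip": 0.25}
    - {"rot": [0,0,0],"slide": [0,0,0],"grip": 0.25}
    - {"rot": [0,0,0],"slide": [0,0,0],"grip": 0.25}
    - {"rot": [0,0,0],"slide": [0,0,0],"grip": 0.25}
    - {"rot": [0,0,0],"slide": [0,0,0],"grip": 0.25}

```text
time: 14.75
ee_pos: [0.5572, -0.1985, 0.0494]
eef_rot: [0.0, 1.0, -0.0, 0.0]
ft_force: [-7.2, 2.4, 16.8]
width: 0.0216
grip_force: 8.4
```

```bash
python3 snap.py 2; python3 -c "
import numpy as np,cv2
cv2.imwrite('pics/m5.png',np.load('snap2.npy'))"
```

```text
0.021629365011245256 [ 0.55724939 -0.1985299   0.04940332] (np.int64(380), np.int64(316)) (np.int64(307), np.int64(304))
```

View pics/m5.png

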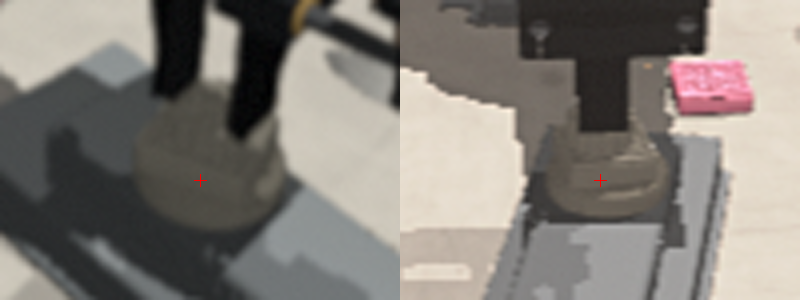

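Contact at TCP z≈0.0497 on a top at 0.085, so the fingertips sit about 35 mm above the reported TCP. In the picture they are centred on the plate to within about 3 mm. I'll allow for that and grasp.

>>> arm_command:
  steps:
    - {"rot": [0,0,0],"slide": [0.001,0,0.01],"grip": 0.25}
    - {"rot": [0,0,0],"slide": [0,0,0],"grip": 0.6}
    - {"rot": [0,0,0],"slide": [0,0,0],"grip": 0.6}
    - {"rot": [0,0,0],"slide": [0,0,0],"grip": 0.6}
    - {"rot": [0,0,0],"slide": [0,0,-0.006],"grip": 0.6}
    - {"rot": [0,0,0],"slide": [0,0,-0.006],"grip": 0.6}
    - {"rot": [0,0,0],"slide": [0,0,-0.005],"grip": 0.6}
    - {"rot": [0,0,0],"slide": [0,0,0],"grip": 0.6}

```text
time: 15.9
ee_pos: [0.5576, -0.1983, 0.0399]
eef_rot: [-0.0, 1.0, 0.0, -0.001]
ft_force: [-0.8, -0.2, 0.6]
width: 0.0522
grip_force: 0.0
```

>>> arm_command:
  newtons: 12
  steps:
    - {"rot": [0,0,0],"slide": [0,0,0],"grip": 0.2}
    - {"rot": [0,0,0],"slide": [0,0,0],"grip": 0.2}
    - {"rot": [0,0,0],"slide": [0,0,0],"grip": 0.2}
    - {"rot": [0,0,0],"slide": [0,0,0],"grip": 0.2}
    - {"rot": [0,0,0],"slide": [0,0,0],"grip": 0.2}
    - {"rot": [0,0,0],"slide": [0,0,0],"grip": 0.2}
    - {"rot": [0,0,0],"slide": [0,0,0],"grip": 0.2}
    - {"rot": [0,0,0],"slide": [0,0,0],"grip": 0.2}

```text
time: 16.9
ee_pos: [0.5582, -0.1985, 0.0408]
eef_rot: [-0.0, 1.0, -0.0, 0.0]
ft_force: [-0.3, 0.2, 3.2]
width: 0.0316
grip_force: 12.0
```

Grasped: width 31.6 mm at 12 N. Carrying it to the small recess.

>>> arm_command:
  steps:
    - {"rot": [0,0,0],"slide": [0,0,0.03],"grip": 0.2}
    - {"rot": [0,0,0],"slide": [0,0.01,0.04],"grip": 0.2}
    - {"rot": [0,0,-1.4],"slide": [-0.001,0.05,0],"grip": 0.2}
    - {"rot": [0,0,-1],"slide": [-0.001,0.06,0],"grip": 0.2}
    - {"rot": [0,0,-1],"slide": [-0.001,0.06,0],"grip": 0.2}
    - {"rot": [0,0,-1],"slide": [-0.001,0.06,0],"grip": 0.2}
    - {"rot": [0,0,-1],"slide": [-0.001,0.06,0],"grip": 0.2}
    - {"rot": [0,0,-1],"slide": [-0.001,0.06,0],"grip": 0.2}

```text
time: 17.9
ee_pos: [0.5516, 0.1632, 0.1104]
eef_rot: [0.056, 0.998, -0.0, -0.0]
ft_force: [1.9, 0.1, 0.1]
width: 0.0312
grip_force: 12.0
```

>>> arm_command:
  steps:
    - {"rot": [0,0,0],"slide": [-0.002,0.06,0],"grip": 0.2}
    - {"rot": [0,0,0],"slide": [-0.001,0.04,0],"grip": 0.2}
    - {"rot": [0,0,0],"slide": [0,0.0215,-0.02],"grip": 0.2}
    - {"rot": [0,0,0],"slide": [0,0,-0.03],"grip": 0.2}
    - {"rot": [0,0,0],"slide": [0,0,-0.03],"grip": 0.2}
    - {"rot": [0,0,0],"slide": [0,0,-0.03],"grip": 0.2}
    - {"rot": [0,0,0],"slide": [0,0,0],"grip": 0.2}
    - {"rot": [0,0,0],"slide": [0,0,0],"grip": 0.2}

```text
time: 18.9
ee_pos: [0.5496, 0.2834, 0.0017]
eef_rot: [0.056, 0.998, 0.0, 0.0]
ft_force: [-0.5, -0.1, 0.1]
width: 0.0313
grip_force: 12.0
```

>>> arm_command:
  steps:
    - {"rot": [0,0,0],"slide": [0,0,-0.006],"grip": 0.2}
    - {"rot": [0,0,0],"slide": [0,0,-0.006],"grip": 0.2}
    - {"rot": [0,0,0],"slide": [0,0,-0.006],"grip": 0.2}
    - {"rot": [0,0,0],"slide": [0,0,-0.003],"grip": 0.2}
    - {"rot": [0,0,0],"slide": [0,0,-0.002],"grip": 0.2}
    - {"rot": [0,0,0],"slide": [0,0,0],"grip": 0.2}
    - {"rot": [0,0,0],"slide": [0,0,0],"grip": 0.2}
    - {"rot": [0,0,0],"slide": [0,0,0],"grip": 0.2}

```text
time: 19.9
ee_pos: [0.5491, 0.2831, -0.0223]
eef_rot: [0.056, 0.998, 0.0, 0.0]
ft_force: [0.8, 0.4, -0.2]
width: 0.0309
grip_force: 12.0
```

>>> arm_command:
  steps:
    - {"rot": [0,0,0],"slide": [0,0,-0.001],"grip": 0.2}
    - {"rot": [0,0,0],"slide": [0,0,0],"grip": 0.45}
    - {"rot": [0,0,0],"slide": [0,0,0],"grip": 0.45}
    - {"rot": [0,0,0],"slide": [0,0,0],"grip": 0.45}
    - {"rot": [0,0,0],"slide": [0,0,0.01],"grip": 0.45}
    - {"rot": [0,0,0],"slide": [0,0,0.03],"grip": 0.45}
    - {"rot": [0,0,0],"slide": [0,0,0.05],"grip": 0.45}
    - {"rot": [0,0,0],"slide": [0,0,0.05],"grip": 0.7}

```text
time: 20.9
ee_pos: [0.5489, 0.283, 0.1188]
eef_rot: [0.056, 0.998, 0.0, 0.0]
ft_force: [0.7, 0.7, -0.1]
width: 0.0438
grip_force: 0.0
```

Run:
```python
from h import *
s=sensors.read_state();print(s['ee_pos'],s['eef_rot'],s['width'])
for c in ('scene','side','wrist'):
  p=shot(c,'pl1'+c)
  for z in (.021,):print(c,proj(p,[.548,.283,z]))
  print([(np.round(d['bbox']),round(d['conf'],2),np.round(ray(p,(d['bbox'][0]+d['bbox'][2])/2,(d['bbox'][1]+d['bbox'][3])/2,.016),4)) for d in eyes.look_for('plate_small',p)[:2]])
```

```text
[0.54886793 0.28300819 0.11876745] [5.57523909e-02 9.98444608e-01 1.59632090e-04 1.03685576e-04] 0.04379485134362951
scene [[173.19341256 217.95898224]]
[(array([387., 226., 414., 268.]), 0.63, array([ 0.7661, -0.1115,  0.016 ])), (array([163., 210., 180., 226.]), 0.59, array([0.5504, 0.2922, 0.016 ]))]
side [[294.25071969 226.42599943]]
[(array([289., 226., 303., 232.]), 0.64, array([0.553 , 0.2777, 0.016 ])), (array([265., 294., 340., 380.]), 0.4, array([ 0.5454, -0.2539,  0.016 ]))]
wrist [[321.41052558 232.92992804]]
[(array([303., 210., 338., 253.]), 0.86, array([0.5479, 0.2824, 0.016 ]))]
```

The wrist view shows the small plate at (0.548, 0.282), so it's in its recess. Back for the square.

>>> arm_command:
  steps:
    - {"rot": [0,0,2.2],"slide": [0.0014,-0.06,0],"grip": 0.7}
    - {"rot": [0,0,2.2],"slide": [0.0014,-0.06,0],"grip": 0.7}
    - {"rot": [0,0,2.2],"slide": [0.0014,-0.06,0],"grip": 0.7}
    - {"rot": [0,0,2.2],"slide": [0.0014,-0.06,0],"grip": 0.7}
    - {"rot": [0,0,2.2],"slide": [0.0014,-0.06,0],"grip": 0.7}
    - {"rot": [0,0,2.2],"slide": [0.0014,-0.06,0],"grip": 0.7}
    - {"rot": [0,0,2.2],"slide": [0.0014,-0.06,0],"grip": 0.7}
    - {"rot": [0,0,2],"slide": [0.0014,-0.06,0],"grip": 0.7}

```text
time: 22.2
ee_pos: [0.5593, -0.1987, 0.1154]
eef_rot: [-0.096, 0.995, 0.0, -0.001]
ft_force: [0.7, 0.6, -0.0]
width: 0.0608
grip_force: 0.0
```

>>> arm_command:
  steps:
    - {"rot": [0,0,0],"slide": [0,-0.002,0],"grip": 0.7}
    - {"rot": [0,0,0],"slide": [0,0,0],"grip": 0.7}
    - {"rot": [0,0,0],"slide": [0,0,0],"grip": 0.7}
    - {"rot": [0,0,0],"slide": [0,0,0],"grip": 0.7}
    - {"rot": [0,0,0],"slide": [0,0,0],"grip": 0.7}
    - {"rot": [0,0,0],"slide": [0,0,0],"grip": 0.7}
    - {"rot": [0,0,0],"slide": [0,0,0],"grip": 0.7}
    - {"rot": [0,0,0],"slide": [0,0,0],"grip": 0.7}

```text
time: 23.2
ee_pos: [0.5602, -0.199, 0.1166]
eef_rot: [-0.096, 0.995, 0.0, -0.0]
ft_force: [0.1, 0.1, -0.0]
width: 0.0612
grip_force: 0.0
```

Run:
```python
from h import *
s=sensors.read_state();print(s['ee_pos'],s['eef_rot'],s['width'])
p=shot('wrist','w6'); np.save('w6_pose.npy',p['pose'])
for k in('plate_square','plate_large','case_cover'):print(k,[(np.round(d['bbox']),round(d['conf'],2)) for d in eyes.look_for(k,p)[:2]])
im=cv2.imread('pics/w6.png')
u,v=proj(p,[.56,-.1986,.071])[0].astype(int);print(u,v)
cv2.imwrite('pics/w6c.png',cv2.resize(im[v-90:v+60,u-100:u+100],(800,600),interpolation=cv2.INTER_CUBIC))
```

```text
[ 0.56021951 -0.19901235  0.11658548] [-9.58031834e-02  9.95400296e-01  2.61090133e-05 -4.11565840e-06] 0.061157044489525976
plate_square [(array([293., 218., 356., 284.]), 0.89), (array([315.,   3., 388.,  66.]), 0.86)]
plate_large [(array([280., 206., 363., 287.]), 0.55)]
case_cover [(array([125.,  97., 462., 315.]), 0.61)]
323 254
```

View pics/w6c.png

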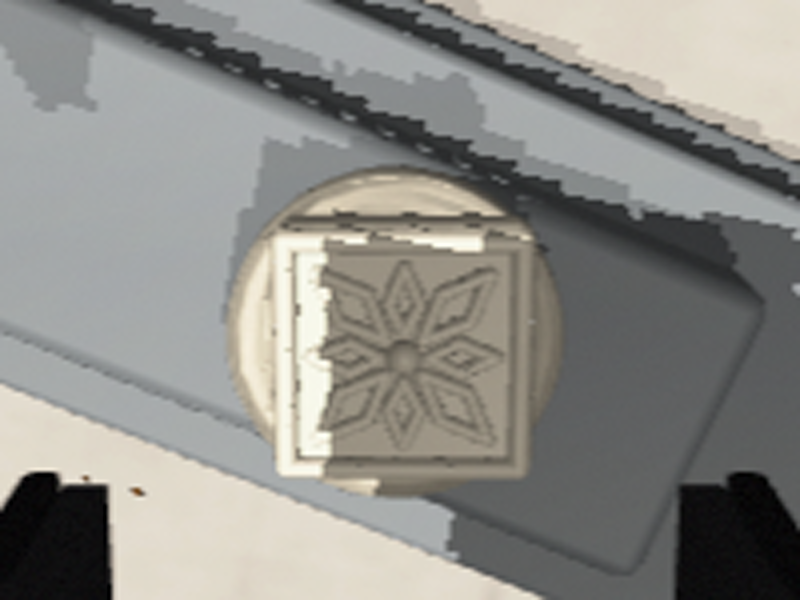

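The square is unmoved and aligned, with its centre at (323,252.6) against (323,254) predicted, and the fingers are centred on it. Large's rim spans x=228–562 in the crop. Grasping the square.

>>> arm_command:
  steps:
    - {"rot": [0,0,0],"slide": [0,0,-0.03],"grip": 0.7}
    - {"rot": [0,0,0],"slide": [0,0,-0.03],"grip": 0.7}
    - {"rot": [0,0,0],"slide": [0,0,-0.02],"grip": 0.7}
    - {"rot": [0,0,0],"slide": [0,0,-0.0095],"grip": 0.7}
    - {"rot": [0,0,0],"slide": [0,0,0],"grip": 0.7}
    - {"rot": [0,0,0],"slide": [0,0,0],"grip": 0.3}
    - {"rot": [0,0,0],"slide": [0,0,0],"grip": 0.3}
    - {"rot": [0,0,0],"slide": [0,0,0],"grip": 0.3}

```text
time: 24.4
ee_pos: [0.5606, -0.1991, 0.0277]
eef_rot: [-0.096, 0.995, -0.0, 0.0]
ft_force: [-0.2, 0.2, 2.6]
width: 0.0417
grip_force: 12.0
```

>>> arm_command:
  steps:
    - {"rot": [0,0,0],"slide": [0,0,0],"grip": 0.3}
    - {"rot": [0,0,0],"slide": [0,0,0.02],"grip": 0.3}
    - {"rot": [0,0,0],"slide": [0,0,0.04],"grip": 0.3}
    - {"rot": [0,0,0],"slide": [0,0.02,0.03],"grip": 0.3}
    - {"rot": [0,0,-2.4],"slide": [-0.004,0.05,0],"grip": 0.3}
    - {"rot": [0,0,-3],"slide": [-0.004,0.05,0],"grip": 0.3}
    - {"rot": [0,0,-3],"slide": [-0.004,0.05,0],"grip": 0.3}
    - {"rot": [0,0,-3],"slide": [-0.004,0.05,0],"grip": 0.3}

```text
time: 25.4
ee_pos: [0.5438, 0.0225, 0.1171]
eef_rot: [0.004, 1.0, -0.0, 0.0]
ft_force: [0.7, -0.1, -0.8]
width: 0.0417
grip_force: 12.0
```

>>> arm_command:
  steps:
    - {"rot": [0,0,-3],"slide": [-0.004,0.05,0],"grip": 0.3}
    - {"rot": [0,0,-3],"slide": [-0.004,0.05,0],"grip": 0.3}
    - {"rot": [0,0,0],"slide": [-0.003,0.0215,-0.03],"grip": 0.3}
    - {"rot": [0,0,0],"slide": [0,0,-0.04],"grip": 0.3}
    - {"rot": [0,0,0],"slide": [0,0,-0.04],"grip": 0.3}
    - {"rot": [0,0,0],"slide": [0,0,-0.02],"grip": 0.3}
    - {"rot": [0,0,0],"slide": [0,0,0],"grip": 0.3}
    - {"rot": [0,0,0],"slide": [0,0,0],"grip": 0.3}

```text
time: 26.4
ee_pos: [0.5339, 0.1427, -0.0119]
eef_rot: [0.056, 0.998, 0.0, 0.001]
ft_force: [0.2, 0.6, -0.3]
width: 0.0416
grip_force: 12.0
```

>>> arm_command:
  steps:
    - {"rot": [0,0,0],"slide": [-0.001,0.001,-0.005],"grip": 0.3}
    - {"rot": [0,0,0],"slide": [0,0,-0.004],"grip": 0.3}
    - {"rot": [0,0,0],"slide": [0,0,-0.001],"grip": 0.3}
    - {"rot": [0,0,0],"slide": [0,0,0],"grip": 0.3}
    - {"rot": [0,0,0],"slide": [0,0,0],"grip": 0.3}
    - {"rot": [0,0,0],"slide": [0,0,0],"grip": 0.3}
    - {"rot": [0,0,0],"slide": [0,0,0],"grip": 0.3}
    - {"rot": [0,0,0],"slide": [0,0,0],"grip": 0.3}

```text
time: 27.4
ee_pos: [0.5323, 0.1436, -0.0223]
eef_rot: [0.056, 0.998, 0.0, 0.0]
ft_force: [-3.2, -0.5, 6.7]
width: 0.0417
grip_force: 12.0
```

>>> arm_command:
  steps:
    - {"rot": [0,0,0],"slide": [0,0,0],"grip": 0.55}
    - {"rot": [0,0,0],"slide": [0,0,0],"grip": 0.55}
    - {"rot": [0,0,0],"slide": [0,0,0],"grip": 0.55}
    - {"rot": [0,0,0],"slide": [0,0,0],"grip": 0.55}
    - {"rot": [0,0,0],"slide": [0,0,0.01],"grip": 0.55}
    - {"rot": [0,0,0],"slide": [0,0,0.03],"grip": 0.55}
    - {"rot": [0,0,0],"slide": [0,0,0.05],"grip": 0.55}
    - {"rot": [0,0,0],"slide": [0,0,0.05],"grip": 0.8}

```text
time: 28.4
ee_pos: [0.532, 0.1436, 0.1192]
eef_rot: [0.056, 0.998, 0.0, 0.0]
ft_force: [1.3, 0.3, -0.2]
width: 0.0522
grip_force: 0.0
```

Run:
```python
from h import *
s=sensors.read_state();print(s['ee_pos'],s['eef_rot'],s['width'],s['time'])
p=shot('wrist','w7'); np.save('w7_pose.npy',p['pose'])
for k,z in(('plate_square',.014),('plate_small',.016),('recess_large',.009)):print(k,[(np.round(d['bbox']),round(d['conf'],2),np.round(ray(p,(d['bbox'][0]+d['bbox'][2])/2,(d['bbox'][1]+d['bbox'][3])/2,z),4)) for d in eyes.look_for(k,p)[:2]])
# top of square corners if flat
c,sn=np.cos(np.radians(-6.4)),np.sin(np.radians(-6.4))
print(proj(p,[[.5325+c*a-sn*b,.1437+sn*a+c*b,.021] for a,b in((-.021,-.021),(.021,-.021),(.021,.021),(-.021,.021))]))
# large pile estimate from w6
q=dict(intrinsics=p['intrinsics'],pose=np.load('w6_pose.npy'));print('large',ray(q,321.3,246.5,.057))
```

```text
[0.53200095 0.14355856 0.11923359] [5.57145993e-02 9.98446724e-01 1.25339607e-04 8.73908932e-05] 0.05220204118067876 28.4
plate_square [(array([293., 204., 347., 257.]), 0.76, array([0.53  , 0.1422, 0.014 ]))]
plate_small [(array([483., 210., 528., 257.]), 0.56, array([0.548 , 0.2831, 0.016 ]))]
recess_large [(array([364., 189., 458., 274.]), 0.8, array([0.5397, 0.2125, 0.009 ]))]
[[294.27174373 207.98233099]
 [295.2345425  262.23224404]
 [349.94140568 262.18077821]
 [350.92411895 207.93021725]]
large [ 0.5589765  -0.20016503  0.057     ]
```

View pics/w7.png

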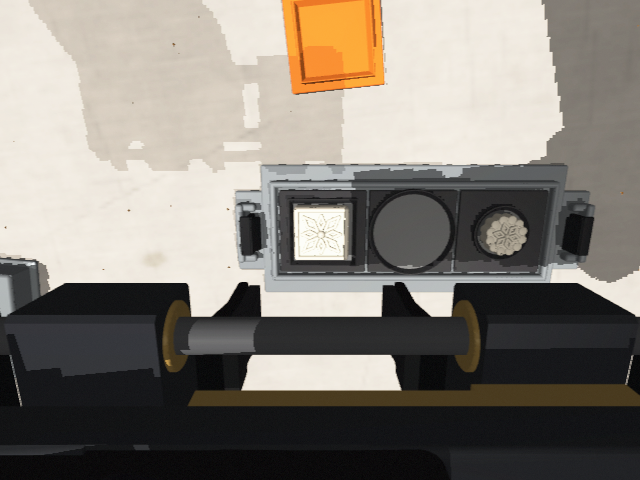

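Square at (293–347, 205–262) and small at (503,233) both lie flat in their recesses, and the large recess is empty at (411,231). Now the large plate.

>>> arm_command:
  steps:
    - {"rot": [0,0,0],"slide": [0.004,-0.05,0],"grip": 0.8}
    - {"rot": [0,0,0],"slide": [0.004,-0.055,0],"grip": 0.8}
    - {"rot": [0,0,0],"slide": [0.004,-0.055,0],"grip": 0.8}
    - {"rot": [0,0,0],"slide": [0.004,-0.055,0],"grip": 0.8}
    - {"rot": [0,0,0],"slide": [0.004,-0.055,0],"grip": 0.8}
    - {"rot": [0,0,0],"slide": [0.004,-0.045,0],"grip": 0.8}
    - {"rot": [0,0,0],"slide": [0.004,-0.028,0],"grip": 0.8}
    - {"rot": [0,0,0],"slide": [0,0,-0.02],"grip": 0.8}

```text
time: 29.6
ee_pos: [0.56, -0.2028, 0.0967]
eef_rot: [0.058, 0.998, -0.001, 0.0]
ft_force: [-0.1, 0.7, -0.8]
width: 0.0698
grip_force: 0.0
```

>>> arm_command:
  steps:
    - {"rot": [0,0,0],"slide": [0,0,-0.03],"grip": 0.8}
    - {"rot": [0,0,0],"slide": [0,0,-0.03],"grip": 0.8}
    - {"rot": [0,0,0],"slide": [0,0,-0.01],"grip": 0.8}
    - {"rot": [0,0,0],"slide": [0,0,0],"grip": 0.8}
    - {"rot": [0,0,0],"slide": [0,0,0],"grip": 0.8}
    - {"rot": [0,0,0],"slide": [0,0,0],"grip": 0.8}
    - {"rot": [0,0,0],"slide": [0,0,0],"grip": 0.8}
    - {"rot": [0,0,0],"slide": [0,0,0],"grip": 0.8}

```text
time: 30.6
ee_pos: [0.5604, -0.1995, 0.0274]
eef_rot: [0.056, 0.998, -0.0, 0.0]
ft_force: [0.6, -0.5, 0.7]
width: 0.0698
grip_force: 0.0
```

>>> arm_command:
  steps:
    - {"rot": [0,0,0],"slide": [0,0,-0.005],"grip": 0.8}
    - {"rot": [0,0,0],"slide": [0,0,-0.005],"grip": 0.8}
    - {"rot": [0,0,0],"slide": [0,0,0],"grip": 0.8}
    - {"rot": [0,0,0],"slide": [0,0,0],"grip": 0.5}
    - {"rot": [0,0,0],"slide": [0,0,0],"grip": 0.5}
    - {"rot": [0,0,0],"slide": [0,0,0],"grip": 0.5}
    - {"rot": [0,0,0],"slide": [0,0,0],"grip": 0.5}
    - {"rot": [0,0,0],"slide": [0,0,0],"grip": 0.5}

```text
time: 31.6
ee_pos: [0.5603, -0.1995, 0.0172]
eef_rot: [0.056, 0.998, 0.0, 0.0]
ft_force: [0.7, -0.7, 1.1]
width: 0.0558
grip_force: 12.0
```

>>> arm_command:
  steps:
    - {"rot": [0,0,0],"slide": [0,0,0.03],"grip": 0.5}
    - {"rot": [0,0,0],"slide": [0,0.01,0.05],"grip": 0.5}
    - {"rot": [0,0,0],"slide": [-0.002,0.04,0.02],"grip": 0.5}
    - {"rot": [0,0,0],"slide": [-0.003,0.055,0],"grip": 0.5}
    - {"rot": [0,0,0],"slide": [-0.003,0.055,0],"grip": 0.5}
    - {"rot": [0,0,0],"slide": [-0.003,0.055,0],"grip": 0.5}
    - {"rot": [0,0,0],"slide": [-0.003,0.055,0],"grip": 0.5}
    - {"rot": [0,0,0],"slide": [-0.003,0.055,0],"grip": 0.5}

```text
time: 32.6
ee_pos: [0.5429, 0.1272, 0.1172]
eef_rot: [0.056, 0.998, 0.0, 0.0]
ft_force: [1.4, 0.3, -1.0]
width: 0.0554
grip_force: 12.0
```

>>> arm_command:
  steps:
    - {"rot": [0,0,0],"slide": [-0.003,0.05,0],"grip": 0.5}
    - {"rot": [0,0,0],"slide": [0,0.038,-0.02],"grip": 0.5}
    - {"rot": [0,0,0],"slide": [0,0,-0.04],"grip": 0.5}
    - {"rot": [0,0,0],"slide": [0,0,-0.04],"grip": 0.5}
    - {"rot": [0,0,0],"slide": [0,0,-0.02],"grip": 0.5}
    - {"rot": [0,0,0],"slide": [0,0,-0.005],"grip": 0.5}
    - {"rot": [0,0,0],"slide": [0,0,0],"grip": 0.5}
    - {"rot": [0,0,0],"slide": [0,0,0],"grip": 0.5}

```text
time: 33.6
ee_pos: [0.5413, 0.2139, -0.0065]
eef_rot: [0.056, 0.998, 0.001, 0.001]
ft_force: [-0.2, 0.3, 0.5]
width: 0.0557
grip_force: 12.0
```

>>> arm_command:
  steps:
    - {"rot": [0,0,0],"slide": [-0.0005,0,-0.004],"grip": 0.5}
    - {"rot": [0,0,0],"slide": [0,0,-0.004],"grip": 0.5}
    - {"rot": [0,0,0],"slide": [0,0,-0.004],"grip": 0.5}
    - {"rot": [0,0,0],"slide": [0,0,-0.001],"grip": 0.5}
    - {"rot": [0,0,0],"slide": [0,0,0],"grip": 0.5}
    - {"rot": [0,0,0],"slide": [0,0,0],"grip": 0.5}
    - {"rot": [0,0,0],"slide": [0,0,0],"grip": 0.5}
    - {"rot": [0,0,0],"slide": [0,0,0],"grip": 0.5}

```text
time: 34.6
ee_pos: [0.5398, 0.2135, -0.0209]
eef_rot: [0.056, 0.998, 0.0, 0.0]
ft_force: [0.6, -0.1, -1.1]
width: 0.0554
grip_force: 12.0
```

>>> arm_command:
  steps:
    - {"rot": [0,0,0],"slide": [0,0,-0.0005],"grip": 0.5}
    - {"rot": [0,0,0],"slide": [0,0,0],"grip": 0.68}
    - {"rot": [0,0,0],"slide": [0,0,0],"grip": 0.68}
    - {"rot": [0,0,0],"slide": [0,0,0],"grip": 0.68}
    - {"rot": [0,0,0],"slide": [0,0,0.01],"grip": 0.68}
    - {"rot": [0,0,0],"slide": [0,0,0.03],"grip": 0.68}
    - {"rot": [0,0,0],"slide": [0,0,0.05],"grip": 0.68}
    - {"rot": [0,0,0],"slide": [0,0,0.05],"grip": 1}

```text
time: 35.6
ee_pos: [0.5396, 0.2135, 0.1208]
eef_rot: [0.056, 0.998, 0.0, 0.0]
ft_force: [0.6, 0.8, -0.2]
width: 0.0635
grip_force: 0.0
```

Run:
```python
from h import *
s=sensors.read_state();print(s['ee_pos'],s['eef_rot'],s['width'],s['time'])
p=shot('wrist','w8'); np.save('w8_pose.npy',p['pose'])
for k,z in(('plate_square',.014),('plate_small',.014),('plate_large',.0125),('recess_large',.01),('recess_small',.01),('recess_square',.01)):print(k,[(np.round(d['bbox']),round(d['conf'],2),np.round(ray(p,(d['bbox'][0]+d['bbox'][2])/2,(d['bbox'][1]+d['bbox'][3])/2,z),4)) for d in eyes.look_for(k,p)[:1]])
```

```text
[0.53955215 0.21350463 0.12076339] [5.57614603e-02 9.98444103e-01 1.42851365e-04 1.06793398e-04] 0.06353415980301005 35.6
plate_square [(array([200., 204., 260., 259.]), 0.89, array([0.5308, 0.1427, 0.014 ]))]
plate_small [(array([389., 212., 436., 256.]), 0.92, array([0.5484, 0.2831, 0.014 ]))]
plate_large [(array([284., 196., 359., 270.]), 0.85, array([0.5402, 0.2128, 0.0125]))]
recess_large [(array([277., 187., 367., 275.]), 0.71, array([0.5393, 0.2134, 0.01  ]))]
recess_small [(array([367., 190., 454., 276.]), 0.73, array([0.5484, 0.282 , 0.01  ]))]
recess_square [(array([185., 191., 274., 271.]), 0.69, array([0.5309, 0.1413, 0.01  ]))]
```

View pics/w8.png

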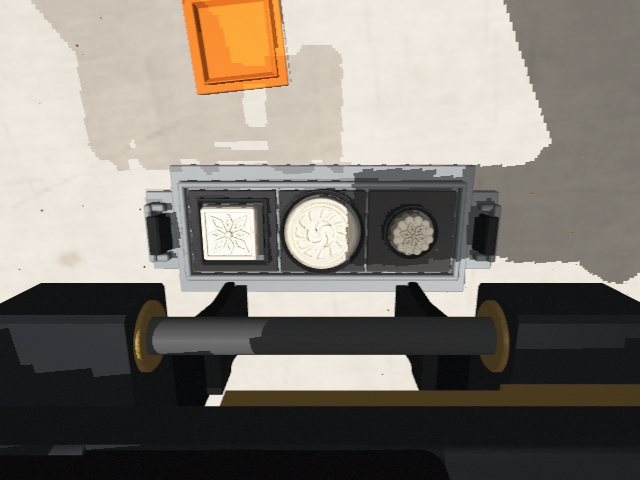

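All three plates are seated: square (231,232), large (321,232), small (411,233), each concentric with its recess. Next I'll view the cover from the same kind of pose used for the case.

>>> arm_command:
  steps:
    - {"rot": [0,0,-10.4],"slide": [0.002,-0.045,0.02],"grip": 1}
    - {"rot": [0,0,-10.4],"slide": [0.002,-0.045,0.02],"grip": 1}
    - {"rot": [0,0,-10.4],"slide": [0.002,-0.045,0.02],"grip": 1}
    - {"rot": [0,0,-10.4],"slide": [0.002,-0.045,0.02],"grip": 1}
    - {"rot": [0,0,-10.4],"slide": [0.002,-0.045,0.02],"grip": 1}
    - {"rot": [0,0,-10.4],"slide": [0.002,-0.045,0.02],"grip": 1}
    - {"rot": [0,0,-10.4],"slide": [0.002,-0.045,0.02],"grip": 1}
    - {"rot": [0,0,-10.4],"slide": [0.002,-0.045,0.006],"grip": 1}

```text
time: 36.95
ee_pos: [0.5558, -0.1479, 0.2649]
eef_rot: [0.707, 0.707, 0.0, 0.0]
ft_force: [0.6, 0.2, 0.2]
width: 0.0869
grip_force: 0.0
```

>>> arm_command:
  steps:
    - {"rot": [0,0,-0.4],"slide": [0,-0.045,0],"grip": 1}
    - {"rot": [0,0,0],"slide": [0,-0.045,0],"grip": 1}
    - {"rot": [0,0,0],"slide": [0,-0.045,0],"grip": 1}
    - {"rot": [0,0,0],"slide": [0,-0.033,0],"grip": 1}
    - {"rot": [0,0,0],"slide": [0,0,0],"grip": 1}
    - {"rot": [0,0,0],"slide": [0,0,0],"grip": 1}
    - {"rot": [0,0,0],"slide": [0,0,0],"grip": 1}
    - {"rot": [0,0,0],"slide": [0,0,0],"grip": 1}

```text
time: 37.95
ee_pos: [0.556, -0.3135, 0.2647]
eef_rot: [0.707, 0.708, 0.0, 0.0]
ft_force: [0.6, -0.5, -0.1]
width: 0.0873
grip_force: 0.0
```

Run:
```python
from h import *
s=sensors.read_state();print(s['ee_pos'],s['eef_rot'],s['width'],s['time'],s['joint_positions'])
p=shot('wrist','w9'); np.save('w9_pose.npy',p['pose'])
print([(np.round(d['bbox']),d['conf']) for d in eyes.look_for('case_cover',p)])
im=cv2.imread('pics/w9.png')
# fit: predicted wireframe optimise over (x,y,yaw) by edge strength at flange/crown outlines
g=cv2.GaussianBlur(im,(0,0),1).astype(np.float32)
gx=np.abs(cv2.Sobel(g,cv2.CV_32F,1,0)).max(2);gy=np.abs(cv2.Sobel(g,cv2.CV_32F,0,1)).max(2);E=np.minimum(np.hypot(gx,gy),120)
def pts(w,l,z,n=80):
    t=np.linspace(-1,1,n)
    return np.vstack([np.c_[t*w/2,0*t-l/2,0*t+z],np.c_[t*w/2,0*t+l/2,0*t+z],np.c_[0*t-w/2,t*l/2,0*t+z],np.c_[0*t+w/2,t*l/2,0*t+z]])
def score(q,P):
    x,y,a=q;c,sn=np.cos(a),np.sin(a);X=np.c_[x+c*P[:,0]-sn*P[:,1],y+sn*P[:,0]+c*P[:,1],P[:,2]]
    uv=proj(p,X).astype(np.float32);ok=(uv[:,1]<275)&(uv[:,1]>2)
    return cv2.remap(E,uv[ok,0][None],uv[ok,1][None],cv2.INTER_LINEAR).mean()
from scipy.optimize import differential_evolution as de
for n,P in (('flange',pts(.1,.242,.004)),('crown',pts(.058,.16,.046)),('both',np.vstack([pts(.1,.242,.004),pts(.058,.16,.046)]))):
    r=de(lambda q:-score(q,P),[(.535,.58),(-.24,-.2),(-.26,-.12)],seed=1,popsize=30,maxiter=80);print(n,np.round(r.x,4),np.degrees(r.x[2]),r.fun)
    if n=='both':
        x,y,a=r.x;c,sn=np.cos(a),np.sin(a)
        for u,v in proj(p,np.c_[x+c*P[:,0]-sn*P[:,1],y+sn*P[:,0]+c*P[:,1],P[:,2]]): cv2.circle(im,(int(round(u)),int(round(v))),0,(0,0,255),-1)
cv2.imwrite('pics/w9f.png',cv2.resize(im[0:280,200:460],None,fx=2.1,fy=2.1,interpolation=cv2.INTER_NEAREST))
```

```text
[ 0.5560226  -0.31351648  0.26467649] [7.06620490e-01 7.07592716e-01 1.77056628e-04 7.43302501e-06] 0.08730439494467472 37.95 [ 0.33222461  0.33404476  0.14817888  1.30267888 -0.04885238  1.50821873
  0.47674901]
[(array([257.,   0., 392., 228.]), 0.91)]
flange [ 0.5556 -0.2203 -0.2072] -11.87219042238433 -106.03170776367188
crown [ 0.5576 -0.2173 -0.184 ] -10.544100760263264 -58.659339904785156
both [ 0.5557 -0.2209 -0.2078] -11.905251383069439 -76.73758697509766
```

```bash
cat > fit.py <<'E'
from h import *
from scipy.optimize import differential_evolution as de
K=[[402.8986,0,320.9295],[0,402.8986,246.4492],[0,0,1]]
def edges(im):
    g=cv2.GaussianBlur(im,(0,0),1).astype(np.float32)
    gx=cv2.Sobel(g,cv2.CV_32F,1,0);gy=cv2.Sobel(g,cv2.CV_32F,0,1);return np.minimum(np.hypot(gx,gy).max(2),120)
def pts(w,l,z,n=120,ends=True):
    t=np.linspace(-1,1,n);e=[np.c_[t*w/2,0*t-l/2,0*t+z],np.c_[t*w/2,0*t+l/2,0*t+z]] if ends else []
    return np.vstack(e+[np.c_[0*t-w/2,t*l/2,0*t+z],np.c_[0*t+w/2,t*l/2,0*t+z]])
def fit(im,pose,P,b,vmax=275):
    p=dict(intrinsics=K,pose=pose);E=edges(im)
    def s(q):
        x,y,a=q;c,sn=np.cos(a),np.sin(a);X=np.c_[x+c*P[:,0]-sn*P[:,1],y+sn*P[:,0]+c*P[:,1],P[:,2]]
        uv=proj(p,X).astype(np.float32);ok=(uv[:,1]<vmax)&(uv[:,1]>2)
        return -cv2.remap(E,uv[ok,0][None],uv[ok,1][None],cv2.INTER_LINEAR).sum()/len(P)
    r=de(s,b,seed=1,popsize=30,maxiter=80);return np.round(r.x[:2],4),round(np.degrees(r.x[2]),2),round(r.fun,1)
E
python3 - <<'E'
from fit import *
B=[(.52,.56),(.195,.23),(-.16,-.06)]
for f in ('case2','w8'):
    im=cv2.imread(f'pics/{f}.png');pose=np.load({'case2':'case_pose.npy','w8':'w8_pose.npy'}[f])
    v=285
    for n,P in (('slab0',pts(.104,.236,.0)),('slab',pts(.104,.236,.004)),('slabsides',pts(.104,.236,.004,ends=False)),('rim10',pts(.08,.222,.010)),('rim14',pts(.08,.222,.014))):print(f,n,*fit(im,pose,P,B,v))
im=cv2.imread('pics/w9.png');pose=np.load('w9_pose.npy');B=[(.535,.58),(-.24,-.2),(-.26,-.12)]
for n,P in (('fl4',pts(.1,.242,.004)),('fl0',pts(.1,.242,.0)),('sh26',pts(.09,.232,.026)),('crsides',pts(.058,.16,.046,ends=False))):print(n,*fit(im,pose,P,B))
im=cv2.imread('pics/cover2.png');pose=np.load('cover_pose.npy')
for n,P in (('fl4',pts(.1,.242,.004)),):print('cover2',n,*fit(im,pose,P,B))
E
```

```text
case2 slab0 [0.54   0.2117] -6.53 -71.5
case2 slab [0.5392 0.2036] -6.53 -75.2
case2 slabsides [0.5402 0.2117] -6.53 -98.6
case2 rim10 [0.5515 0.2073] -6.73 -72.9
case2 rim14 [0.5512 0.2063] -6.51 -77.8
w8 slab0 [0.5297 0.2232] -6.44 -66.6
w8 slab [0.5277 0.2246] -6.04 -65.2
w8 slabsides [0.5264 0.2152] -6.13 -63.3
w8 rim10 [0.5275 0.2182] -6.46 -86.3
w8 rim14 [0.5305 0.2203] -6.54 -87.5
fl4 [ 0.5556 -0.2208] -12.17 -82.4
fl0 [ 0.5554 -0.2213] -12.08 -81.5
sh26 [ 0.5579 -0.2213] -12.03 -76.5
crsides [ 0.5566 -0.2225] -10.74 -71.4
cover2 fl4 [ 0.5553 -0.2204] -11.77 -82.8
```

>>> arm_command:
  steps:
    - {"rot": [0,0,-4],"slide": [0,0.03,-0.03],"grip": 1}
    - {"rot": [0,0,-4],"slide": [0,0.03,-0.03],"grip": 1}
    - {"rot": [0,0,-4],"slide": [0,0.033,-0.03],"grip": 1}
    - {"rot": [0,0,0],"slide": [0,0,-0.04],"grip": 1}
    - {"rot": [0,0,0],"slide": [0,0,-0.04],"grip": 1}
    - {"rot": [0,0,0],"slide": [0,0,-0.03],"grip": 1}
    - {"rot": [0,0,0],"slide": [0,0,0],"grip": 1}
    - {"rot": [0,0,0],"slide": [0,0,0],"grip": 1}

```text
time: 39.05
ee_pos: [0.5566, -0.2217, 0.0661]
eef_rot: [0.777, 0.629, 0.001, 0.001]
ft_force: [-0.1, -0.0, 0.7]
width: 0.087
grip_force: 0.0
```

>>> arm_command:
  newtons: 25
  steps:
    - {"rot": [0,0,0],"slide": [-0.0005,0.001,-0.02],"grip": 1}
    - {"rot": [0,0,0],"slide": [0,0,-0.02],"grip": 1}
    - {"rot": [0,0,0],"slide": [0,0,-0.015],"grip": 1}
    - {"rot": [0,0,0],"slide": [0,0,-0.01],"grip": 1}
    - {"rot": [0,0,0],"slide": [0,0,-0.005],"grip": 1}
    - {"rot": [0,0,0],"slide": [0,0,0],"grip": 1}
    - {"rot": [0,0,0],"slide": [0,0,0],"grip": 1}
    - {"rot": [0,0,0],"slide": [0,0,0],"grip": 1}

```text
time: 40.05
ee_pos: [0.5555, -0.2206, -0.005]
eef_rot: [0.777, 0.629, 0.0, 0.0]
ft_force: [0.3, -0.1, -0.3]
width: 0.087
grip_force: 0.0
```

>>> arm_command:
  newtons: 25
  steps:
    - {"rot": [0,0,0],"slide": [0,0,0],"grip": 0.4}
    - {"rot": [0,0,0],"slide": [0,0,0],"grip": 0.4}
    - {"rot": [0,0,0],"slide": [0,0,0],"grip": 0.4}
    - {"rot": [0,0,0],"slide": [0,0,0],"grip": 0.4}
    - {"rot": [0,0,0],"slide": [0,0,0],"grip": 0.4}
    - {"rot": [0,0,0],"slide": [0,0,0],"grip": 0.4}
    - {"rot": [0,0,0],"slide": [0,0,0],"grip": 0.4}
    - {"rot": [0,0,0],"slide": [0,0,0],"grip": 0.4}

```text
time: 41.05
ee_pos: [0.5552, -0.2205, -0.0054]
eef_rot: [0.777, 0.629, 0.0, 0.0]
ft_force: [0.9, -0.2, 0.3]
width: 0.058
grip_force: 25.0
```

Crown gripped at 58.0 mm. Lifting and carrying it to the case with a +5.4° turn.

>>> arm_command:
  newtons: 45
  steps:
    - {"rot": [0,0,0],"slide": [0,0,0],"grip": 0.4}
    - {"rot": [0,0,0],"slide": [0,0,0.02],"grip": 0.4}
    - {"rot": [0,0,0],"slide": [0,0,0.04],"grip": 0.4}
    - {"rot": [0,0,0],"slide": [0,0.02,0.03],"grip": 0.4}
    - {"rot": [0,0,1],"slide": [-0.003,0.04,0],"grip": 0.4}
    - {"rot": [0,0,1],"slide": [-0.003,0.05,0],"grip": 0.4}
    - {"rot": [0,0,1],"slide": [-0.003,0.05,0],"grip": 0.4}
    - {"rot": [0,0,1],"slide": [-0.003,0.05,0],"grip": 0.4}

```text
time: 42.05
ee_pos: [0.5428, -0.0089, 0.0845]
eef_rot: [0.755, 0.656, 0.0, 0.0]
ft_force: [0.8, -0.7, -1.2]
width: 0.0577
grip_force: 45.0
```

>>> arm_command:
  newtons: 45
  steps:
    - {"rot": [0,0,0.7],"slide": [-0.003,0.05,0],"grip": 0.4}
    - {"rot": [0,0,0.7],"slide": [0,0.05,0],"grip": 0.4}
    - {"rot": [0,0,0],"slide": [0,0.05,0],"grip": 0.4}
    - {"rot": [0,0,0],"slide": [0,0.04,0],"grip": 0.4}
    - {"rot": [0,0,0],"slide": [0,0.0335,0],"grip": 0.4}
    - {"rot": [0,0,0],"slide": [0,0,0],"grip": 0.4}
    - {"rot": [0,0,0],"slide": [0,0,0],"grip": 0.4}
    - {"rot": [0,0,0],"slide": [0,0,0],"grip": 0.4}

```text
time: 43.05
ee_pos: [0.5405, 0.2116, 0.0845]
eef_rot: [0.747, 0.665, -0.0, 0.0]
ft_force: [0.3, -0.5, -0.5]
width: 0.0576
grip_force: 45.0
```

Run:
```python
from fit import *
s=sensors.read_state();e=s['ee_pos'];p=shot('wrist','w10');im=cv2.imread('pics/w10.png');z=e[2]+.0054
B=[(e[0]-.015,e[0]+.015),(e[1]-.015,e[1]+.015),(-.17,-.06)]
print(e,np.degrees(2*np.arctan2(s['eef_rot'][0],s['eef_rot'][1]))-90)
for n,P in (('fl',pts(.1,.242,z+.004)),('sh',pts(.09,.232,z+.026)),('cr',pts(.058,.16,z+.046))):print(n,*fit(im,p['pose'],P,B,260))
```

```text
[0.54049122 0.21155464 0.08452787] 6.706448403164117
fl [0.5406 0.2125] -6.75 -50.6
sh [0.5405 0.2114] -7.05 -42.1
cr [0.5395 0.2121] -6.78 -29.5
```

The cover sits true in the hand: about (0.5406, 0.212), yaw -6.75°. Trimming slightly and lowering.

>>> arm_command:
  newtons: 45
  steps:
    - {"rot": [0,0,0.3],"slide": [-0.0003,0.0008,-0.015],"grip": 0.4}
    - {"rot": [0,0,0],"slide": [0,0,-0.015],"grip": 0.4}
    - {"rot": [0,0,0],"slide": [0,0,-0.015],"grip": 0.4}
    - {"rot": [0,0,0],"slide": [0,0,-0.01],"grip": 0.4}
    - {"rot": [0,0,0],"slide": [0,0,-0.006],"grip": 0.4}
    - {"rot": [0,0,0],"slide": [0,0,0],"grip": 0.4}
    - {"rot": [0,0,0],"slide": [0,0,0],"grip": 0.4}
    - {"rot": [0,0,0],"slide": [0,0,0],"grip": 0.4}

```text
time: 44.1
ee_pos: [0.5402, 0.214, 0.0241]
eef_rot: [0.745, 0.667, 0.0, 0.0]
ft_force: [0.5, -0.5, -1.9]
width: 0.0582
grip_force: 45.0
```

>>> arm_command:
  newtons: 45
  steps:
    - {"rot": [0,0,0],"slide": [0,0,-0.002],"grip": 0.4}
    - {"rot": [0,0,0],"slide": [0,0,-0.002],"grip": 0.4}
    - {"rot": [0,0,0],"slide": [0,0,-0.002],"grip": 0.4}
    - {"rot": [0,0,0],"slide": [0,0,-0.002],"grip": 0.4}
    - {"rot": [0,0,0],"slide": [0,0,-0.001],"grip": 0.4}
    - {"rot": [0,0,0],"slide": [0,0,0],"grip": 0.4}
    - {"rot": [0,0,0],"slide": [0,0,0],"grip": 0.4}
    - {"rot": [0,0,0],"slide": [0,0,0],"grip": 0.4}

```text
time: 45.1
ee_pos: [0.54, 0.2138, 0.0147]
eef_rot: [0.745, 0.667, 0.0, 0.0]
ft_force: [0.4, -0.8, -1.3]
width: 0.0576
grip_force: 45.0
```

>>> arm_command:
  newtons: 45
  steps:
    - {"rot": [0,0,-0.1],"slide": [0,-0.0006,-0.001],"grip": 0.4}
    - {"rot": [0,0,0],"slide": [0,0,-0.001],"grip": 0.4}
    - {"rot": [0,0,0],"slide": [0,0,-0.001],"grip": 0.4}
    - {"rot": [0,0,0],"slide": [0,0,-0.001],"grip": 0.4}
    - {"rot": [0,0,0],"slide": [0,0,-0.001],"grip": 0.4}
    - {"rot": [0,0,0],"slide": [0,0,0],"grip": 0.4}
    - {"rot": [0,0,0],"slide": [0,0,0],"grip": 0.4}
    - {"rot": [0,0,0],"slide": [0,0,0],"grip": 0.4}

```text
time: 46.1
ee_pos: [0.5403, 0.2134, 0.0099]
eef_rot: [0.745, 0.667, 0.0, 0.0]
ft_force: [-0.0, -1.2, 5.0]
width: 0.0577
grip_force: 45.0
```

>>> arm_command:
  newtons: 55
  steps:
    - {"rot": [0,0,0],"slide": [0,0,-0.001],"grip": 0.4}
    - {"rot": [0,0,0],"slide": [0,0,-0.001],"grip": 0.4}
    - {"rot": [0,0,0],"slide": [0,0,-0.001],"grip": 0.4}
    - {"rot": [0,0,0],"slide": [0,0,-0.001],"grip": 0.4}
    - {"rot": [0,0,0],"slide": [0,0,0],"grip": 0.4}
    - {"rot": [0,0,0],"slide": [0,0,0],"grip": 0.4}
    - {"rot": [0,0,0],"slide": [0,0,0],"grip": 0.4}
    - {"rot": [0,0,0],"slide": [0,0,0],"grip": 0.4}

```text
time: 47.1
ee_pos: [0.5404, 0.2132, 0.0058]
eef_rot: [0.746, 0.666, 0.0, 0.0]
ft_force: [3.2, -0.8, 5.0]
width: 0.0573
grip_force: 55.0
```

Moving down the ramps at about 5 N. Continuing.

>>> arm_command:
  newtons: 55
  steps:
    - {"rot": [0,0,0],"slide": [0,0,-0.001],"grip": 0.4}
    - {"rot": [0,0,0],"slide": [0,0,-0.001],"grip": 0.4}
    - {"rot": [0,0,0],"slide": [0,0,-0.001],"grip": 0.4}
    - {"rot": [0,0,0],"slide": [0,0,-0.001],"grip": 0.4}
    - {"rot": [0,0,0],"slide": [0,0,0],"grip": 0.4}
    - {"rot": [0,0,0],"slide": [0,0,0],"grip": 0.4}
    - {"rot": [0,0,0],"slide": [0,0,0],"grip": 0.4}
    - {"rot": [0,0,0],"slide": [0,0,0],"grip": 0.4}

```text
time: 48.1
ee_pos: [0.5394, 0.2127, 0.0011]
eef_rot: [0.745, 0.667, -0.001, -0.0]
ft_force: [-0.0, -5.1, -3.1]
width: 0.0577
grip_force: 55.0
```

>>> arm_command:
  newtons: 55
  steps:
    - {"rot": [0,0,0],"slide": [0,0,-0.001],"grip": 0.4}
    - {"rot": [0,0,0],"slide": [0,0,-0.001],"grip": 0.4}
    - {"rot": [0,0,0],"slide": [0,0,-0.001],"grip": 0.4}
    - {"rot": [0,0,0],"slide": [0,0,0],"grip": 0.4}
    - {"rot": [0,0,0],"slide": [0,0,0],"grip": 0.4}
    - {"rot": [0,0,0],"slide": [0,0,0],"grip": 0.4}
    - {"rot": [0,0,0],"slide": [0,0,0],"grip": 0.4}
    - {"rot": [0,0,0],"slide": [0,0,0],"grip": 0.4}

```text
time: 49.1
ee_pos: [0.54, 0.2137, -0.0013]
eef_rot: [0.745, 0.667, 0.0, -0.0]
ft_force: [-2.2, -0.2, 3.9]
width: 0.0575
grip_force: 55.0
```

>>> arm_command:
  newtons: 55
  steps:
    - {"rot": [0,0,0],"slide": [0,0,-0.001],"grip": 0.4}
    - {"rot": [0,0,0],"slide": [0,0,-0.001],"grip": 0.4}
    - {"rot": [0,0,0],"slide": [0,0,0],"grip": 0.4}
    - {"rot": [0,0,0],"slide": [0,0,0],"grip": 0.4}
    - {"rot": [0,0,0],"slide": [0,0,0],"grip": 0.4}
    - {"rot": [0,0,0],"slide": [0,0,0],"grip": 0.4}
    - {"rot": [0,0,0],"slide": [0,0,0],"grip": 0.4}
    - {"rot": [0,0,0],"slide": [0,0,0],"grip": 0.4}

```text
time: 50.1
ee_pos: [0.54, 0.2138, -0.0016]
eef_rot: [0.745, 0.667, 0.0, -0.0]
ft_force: [-9.4, -2.8, 22.8]
width: 0.0575
grip_force: 55.0
```

It has bottomed out: 23 N with hardly any travel, origin about 4 mm up. Releasing and retreating to check.

>>> arm_command:
  steps:
    - {"rot": [0,0,0],"slide": [0,0,0.002],"grip": 0.4}
    - {"rot": [0,0,0],"slide": [0,0,0],"grip": 0.9}
    - {"rot": [0,0,0],"slide": [0,0,0],"grip": 0.9}
    - {"rot": [0,0,0],"slide": [0,0,0],"grip": 0.9}
    - {"rot": [0,0,0],"slide": [0,0,0],"grip": 0.9}
    - {"rot": [0,0,0],"slide": [0,0,0.03],"grip": 0.9}
    - {"rot": [0,0,0],"slide": [0,0,0.05],"grip": 0.9}
    - {"rot": [0,0,0],"slide": [0,0,0.05],"grip": 0.9}

```text
time: 51.1
ee_pos: [0.5396, 0.2131, 0.1299]
eef_rot: [0.745, 0.667, -0.0, -0.0]
ft_force: [-0.3, 1.0, 0.3]
width: 0.078
grip_force: 0.0
```

>>> arm_command:
  steps:
    - {"rot": [0,0,0],"slide": [-0.002,-0.03,0.03],"grip": 0.9}
    - {"rot": [0,0,0],"slide": [0,-0.03,0.05],"grip": 0.9}
    - {"rot": [0,0,0],"slide": [0,-0.03,0.05],"grip": 0.9}
    - {"rot": [0,0,0],"slide": [0,0,0],"grip": 0.9}
    - {"rot": [0,0,0],"slide": [0,0,0],"grip": 0.9}
    - {"rot": [0,0,0],"slide": [0,0,0],"grip": 0.9}
    - {"rot": [0,0,0],"slide": [0,0,0],"grip": 0.9}
    - {"rot": [0,0,0],"slide": [0,0,0],"grip": 0.9}

```text
time: 52.1
ee_pos: [0.5377, 0.1235, 0.258]
eef_rot: [0.745, 0.667, -0.0, -0.0]
ft_force: [0.1, 0.3, 0.0]
width: 0.0784
grip_force: 0.0
```

Run:
```python
from fit import *
s=sensors.read_state();e=s['ee_pos'];p=shot('wrist','w11');im=cv2.imread('pics/w11.png');print(e,s['time'])
B=[(.52,.56),(.195,.23),(-.17,-.06)]
for z in (.004,.016):
  for n,P in (('fl',pts(.1,.242,z+.004)),('sh',pts(.09,.232,z+.026)),('cr',pts(.058,.16,z+.046)),('all',np.vstack([pts(.1,.242,z+.004),pts(.058,.16,z+.046)]))):print(z,n,*fit(im,p['pose'],P,B,280))
a=cv2.imread('pics/w11.png')[0:280,180:480]
sc=shot('scene')['pixels'][190:300,120:270,::-1]; sd=shot('side')['pixels'][205:275,245:340,::-1]
cv2.imwrite('pics/end.png',np.hstack([cv2.resize(a,(400,373)),np.vstack([cv2.resize(sc,(254,186)),cv2.resize(sd,(254,187))])]).repeat(1,0))
```

```text
[0.53770452 0.12348891 0.25801372] 52.1
0.004 fl [0.5431 0.2131] -6.45 -65.7
0.004 sh [0.5372 0.2137] -6.29 -62.4
0.004 cr [0.5401 0.2124] -6.62 -59.2
0.004 all [0.5429 0.213 ] -6.57 -58.7
0.016 fl [0.5409 0.216 ] -6.39 -76.3
0.016 sh [0.5438 0.2157] -6.53 -71.0
0.016 cr [0.5403 0.2146] -6.48 -57.4
0.016 all [0.5404 0.2146] -6.38 -62.4
```

View pics/end.png

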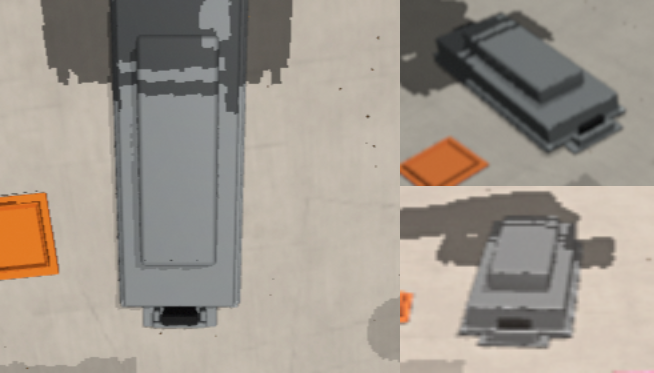

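The cover is centred over the case and the near catch nose is visible over its end. To confirm the height and both catches, I'll press with shut fingertips near each crown end. Contact should come at TCP z≈0.0145 if home, or 0.0265 if unsnapped.

>>> arm_command:
  newtons: 30
  steps:
    - {"rot": [0,0,0],"slide": [-0.005,0.03,-0.04],"grip": 0}
    - {"rot": [0,0,0],"slide": [0,0,-0.05],"grip": 0}
    - {"rot": [0,0,0],"slide": [0,0,-0.05],"grip": 0}
    - {"rot": [0,0,0],"slide": [0,0,-0.05],"grip": 0}
    - {"rot": [0,0,0],"slide": [0,0,-0.03],"grip": 0}
    - {"rot": [0,0,0],"slide": [0,0,-0.008],"grip": 0}
    - {"rot": [0,0,0],"slide": [0,0,0],"grip": 0}
    - {"rot": [0,0,0],"slide": [0,0,0],"grip": 0}

```text
time: 53.25
ee_pos: [0.534, 0.1536, 0.0322]
eef_rot: [0.745, 0.667, 0.001, 0.001]
ft_force: [-0.4, 0.7, -0.0]
width: 0.0064
grip_force: 0.0
```

>>> arm_command:
  steps:
    - {"rot": [0,0,0],"slide": [0,0,-0.003],"grip": 0}
    - {"rot": [0,0,0],"slide": [0,0,-0.003],"grip": 0}
    - {"rot": [0,0,0],"slide": [0,0,-0.003],"grip": 0}
    - {"rot": [0,0,0],"slide": [0,0,-0.003],"grip": 0}
    - {"rot": [0,0,0],"slide": [0,0,-0.003],"grip": 0}
    - {"rot": [0,0,0],"slide": [0,0,-0.001],"grip": 0}
    - {"rot": [0,0,0],"slide": [0,0,0],"grip": 0}
    - {"rot": [0,0,0],"slide": [0,0,0],"grip": 0}

```text
time: 54.25
ee_pos: [0.533, 0.1533, 0.0146]
eef_rot: [0.745, 0.667, 0.0, 0.0]
ft_force: [-0.1, -0.5, -0.1]
width: 0.0004
grip_force: 0.0
```

>>> arm_command:
  steps:
    - {"rot": [0,0,0],"slide": [0,0,-0.001],"grip": 0}
    - {"rot": [0,0,0],"slide": [0,0,-0.001],"grip": 0}
    - {"rot": [0,0,0],"slide": [0,0,-0.0005],"grip": 0}
    - {"rot": [0,0,0],"slide": [0,0,0],"grip": 0}
    - {"rot": [0,0,0],"slide": [0,0,0],"grip": 0}
    - {"rot": [0,0,0],"slide": [0,0,0],"grip": 0}
    - {"rot": [0,0,0],"slide": [0,0,0],"grip": 0}
    - {"rot": [0,0,0],"slide": [0,0,0],"grip": 0}

```text
time: 55.25
ee_pos: [0.5331, 0.1533, 0.0144]
eef_rot: [0.746, 0.666, 0.0, 0.0]
ft_force: [-11.2, -3.6, 25.0]
width: 0.0006
grip_force: 12.7
```

>>> arm_command:
  steps:
    - {"rot": [0,0,0],"slide": [0,0,0.02],"grip": 0}
    - {"rot": [0,0,0],"slide": [0.005,0.04,0],"grip": 0}
    - {"rot": [0,0,0],"slide": [0.004,0.04,0],"grip": 0}
    - {"rot": [0,0,0],"slide": [0.004,0.04,0],"grip": 0}
    - {"rot": [0,0,0],"slide": [0,0,-0.009],"grip": 0}
    - {"rot": [0,0,0],"slide": [0,0,-0.008],"grip": 0}
    - {"rot": [0,0,0],"slide": [0,0,0],"grip": 0}
    - {"rot": [0,0,0],"slide": [0,0,0],"grip": 0}

```text
time: 56.25
ee_pos: [0.5461, 0.2718, 0.0147]
eef_rot: [0.746, 0.666, -0.0, 0.0]
ft_force: [0.4, -0.3, 0.1]
width: 0.0005
grip_force: 0.0
```

Near end touches exactly at the home height and holds 25 N. Same press at the far end.

>>> arm_command:
  steps:
    - {"rot": [0,0,0],"slide": [0,0,-0.001],"grip": 0}
    - {"rot": [0,0,0],"slide": [0,0,-0.001],"grip": 0}
    - {"rot": [0,0,0],"slide": [0,0,-0.0005],"grip": 0}
    - {"rot": [0,0,0],"slide": [0,0,0],"grip": 0}
    - {"rot": [0,0,0],"slide": [0,0,0],"grip": 0}
    - {"rot": [0,0,0],"slide": [0,0,0],"grip": 0}
    - {"rot": [0,0,0],"slide": [0,0,0],"grip": 0}
    - {"rot": [0,0,0],"slide": [0,0,0],"grip": 0}

```text
time: 57.25
ee_pos: [0.5462, 0.272, 0.0144]
eef_rot: [0.746, 0.666, -0.0, 0.0]
ft_force: [-7.3, -6.4, 20.2]
width: 0.0003
grip_force: 9.9
```

>>> arm_command:
  steps:
    - {"rot": [0,0,0],"slide": [0,0,0.02],"grip": 0}
    - {"rot": [0,0,0],"slide": [0,0,0.04],"grip": 0}
    - {"rot": [0,0,0],"slide": [0,0,0.05],"grip": 0}
    - {"rot": [0,0,0],"slide": [0,0,0.05],"grip": 0}
    - {"rot": [0,0,0],"slide": [0,0,0],"grip": 0}
    - {"rot": [0,0,0],"slide": [0,0,0],"grip": 0}
    - {"rot": [0,0,0],"slide": [0,0,0],"grip": 0}
    - {"rot": [0,0,0],"slide": [0,0,0],"grip": 0}

```text
time: 58.25
ee_pos: [0.5455, 0.2729, 0.1715]
eef_rot: [0.745, 0.667, -0.001, -0.0]
ft_force: [-0.7, -1.0, -0.9]
width: 0.0004
grip_force: 0.0
```

Both ends sit level at the home height, and the arm is clear. Handing in.

```bash
python3 -c "
from bench import order
print(order.close_job())"
```

```text
the job is handed in; nothing more can be done
None
```

I handed the job in at about 58 s: each plate lies in its own recess, and the cover sits level at home height and held a press at both ends (I saw only the near catch, and no verdict came back).

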